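# Canister lid held at the half-turn mark

### The job

First stand the open aluminium canister upright in the free cell of the wooden rack (the one with the rubber pad on its floor) and let go of it. Then set the loose black lid into the canister's mouth so that its two lugs drop through the two notches and its flange rests on the rim, and turn it clockwise against its return spring until the lid's grip bar points to the two marked corners of the canister: half way, never as far as the click of the lock. Finish while still holding the lid there in the gripper, with the canister standing in its cell and the jar and the closed canister left where they are.

Things in the scene. Friction and masses are not known exactly. Their poses are not given: they have to be found in the camera images.
- rack: plywood rack fixed to the worktop, a row of three square cells along its y axis, 83 x 237 x 36 mm; origin at the centre of its underside, z up. Cells 71 x 71 mm inside, walls 6 mm thick, floor 6 mm and wall tops 36 mm above the worktop; cell centres at y = -77, 0, +77 mm
- pad: thin black rubber pad, 66 x 66 x 3 mm, fixed on the floor of the free cell (which cell differs from start to start); origin at the centre of its underside, on the cell floor; axes as the rack's. The canister stands on it, so its underside ends 9 mm above the worktop
- canister: open bare-aluminium canister, 0.3 to 0.45 kg, loose, upright on the worktop: square body 66 x 66 mm up to z = 66 mm (62 mm square below 6 mm), above it a round neck, 64 mm diameter, up to 90 mm. Origin at the centre of its underside, z up; x and y square to its faces. Two diagonal corners of its square shoulder carry a short raised black line, at (+x,-y) and (-x,+y): the half-turn mark
- canister_rim (a point): centre of the canister's mouth at the top of its rim, 90 mm above its underside; axes as the canister's. The mouth: 44 mm round hole in a 6 mm thick rim, with two notches towards +x and -x, 10.5 mm wide, reaching 29 mm from the axis; under the rim a chamber 58 mm wide, its floor 24 mm below the rim's top
- half_mark (a point): same point as canister_rim, but its x axis points to a marked corner, 45 degrees clockwise (seen from above) from the canister's +x, where the notches are. The lid is at half turn when its x axis, either way round, lies along this x. The click begins at 60 degrees, the stop is at about 92; anticlockwise a rib blocks the lid after about 12 degrees
- rotor (a joint): spring rotor inside the canister, rad: 0 at rest; grows as the lid's lugs push its two dogs clockwise, from about 12 degrees after the notches on (0.03 N m at first, 0.09 at half way). About 0.58 with the lid at the half-turn mark, 0.84 where the click begins, 1.40 at the stop. Springs back when the lid is let go
- lid: loose black bayonet lid, 0.1 kg, 56 mm high, standing on its plug. Origin at the centre of its underside, z up. Plug 39 mm diameter up to 20 mm, foot narrowed; two lugs towards +x and -x, out to 26.5 mm from the axis, 7 mm wide, at z 6 to 12 mm; flange 55 mm diameter, z 20 to 26; grip bar along x, 44 mm long, 12 mm thick in y, z 26 to 56. Half a turn gives the same lid
- lid_seat (a point): centre of the underside of the lid's flange, on its axis, 20 mm above its origin; meets canister_rim when seated (the lid's origin is then 70 mm above the canister's underside). With the lugs turned under the rim it can lift 2 mm
- closed_canister: canister of the same make with its lid locked on, 126 mm high over the grip bar, standing loose in another cell of the rack; origin at the centre of its underside. Stays where it is
- screw_jar: round jar of screws, 68 mm diameter, 92 mm high, standing loose in the third cell; origin at the centre of its underside. Stays where it is
Not all that is in view belongs to the job. There is more than one size of the lid; the one meant has the size given above.

How it is judged (in metres and radians):
On the way, in this order (a step that is already met when the one before it is completed fails the run):
1. the canister stands upright in the free cell, let go (horizontal distance between canister and pad below 0.008 m and z of canister in the frame of pad below 0.007 m and angle between canister's own z axis and vertical below 0.06 rad and contact force between the fingers and canister below 0.1 N and contact force between the fingers and lid below 0.1 N), for 0.2 s.
2. the lid is down in the canister's mouth, its lugs through the notches, not yet turned (horizontal distance between lid_seat and canister_rim below 0.005 m and z of lid_seat in the frame of canister_rim below 0.003 m and angle between the x axis of lid and the x axis of canister, either way round below 0.4 rad and angle between lid's own z axis and vertical below 0.1 rad), for 0.05 s.
At the end, for the whole second after the job is handed in: Gripper holds the lid (over 2 N); lid seated upright (5 mm of the axis, flange under 4 mm above the rim), bar within 10 degrees of the mark, short of the click, still; canister upright on the pad (within 8 mm, lifted under 4 mm); closed canister and jar moved under 15 mm (angle between the x axis of lid and the x axis of half_mark, either way round below 0.17 rad and value of joint rotor between 0.25 and 0.84 rad and horizontal distance between lid_seat and canister_rim below 0.005 m and z of lid_seat in the frame of canister_rim between -0.003 and 0.004 m and angle between lid's own z axis and vertical below 0.1 rad and contact force between the fingers and lid above 2 N and angular speed of lid below 0.15 rad/s and horizontal distance between canister and pad below 0.008 m and z of canister in the frame of pad below 0.007 m and angle between canister's own z axis and vertical below 0.06 rad and distance of each of closed_canister, screw_jar from where it was at the start of the episode below 0.015 m); the arm keeps its last pose, push and grip.
It fails at once if the lid was turned into the click of the lock (value of joint rotor above 0.87 rad).
It fails at once if the canister was tipped over (angle between canister's own z axis and vertical above 0.7 rad).
It fails at once if the closed canister or the jar was lifted or knocked out of its cell (distance of any of closed_canister, screw_jar from where it was at the start of the episode above 0.03 m).
It also fails if it takes over 61 s, if anything falls off the work surface, if the arm or the gripper's body presses on something with over 40 N, if the wrist force passes 120 N, or if a joint passes its speed limit or range.

### The arm

A 6-joint arm with a two-finger parallel gripper is mounted at the origin on the work surface; the furniture and walls round the work are solid. World frame = base frame: x ahead of the robot, y to its left, z up, the work surface at z = 0. Lengths are in m, angles in degrees, forces in N, time in s.
With the tool pointing down it reaches from about 0.25 to 0.725 m from the base axis. Payload 9.7 kg.
Tool frame: the origin (TCP) lies at the very end of the fingers, on their centre line; the grasp point (between the pads) lies 19 mm behind it; z points along the fingers, y is the line along which they close (so a half turn about z gives the same grasp; the last joint's range is limited). The gripper opens to 85 mm and grips with 20 to 120 N. Pads are 22 mm wide; open, the fingers measure 114 mm over their backs; the gripper's body (76 mm by 85 mm) begins 54 mm behind the grasp point. The pads swing forward as they close: fully open they stand 13 mm farther back than shut.
Start: joints at [65.203, 4.979, 10.078, 95.1, 0, 90], TCP at [0.231, 0.499, 0.231] pointing down, gripper open.
Joint ranges: [-179.16, 179.16], [-48.56, 103.87], [-65.8, 70.77], [-126.05, 130.52], [-82.76, 87.17], [-180, 180]. Speed limits (degrees/s): [127.2, 127.2, 147.25, 180, 180, 180].

### API

Orientations are given as [roll, pitch, yaw] about the fixed x, y, z axes, in that order (R = Rz(yaw) Ry(pitch) Rx(roll)).
In Python, from workcell import bot, viewer, finder gives the robot as it stands. The module is installed in compiled form; this text tells all that it offers.
- The arm moves only by the shell command python3 -m inch 'ROWS' [FORCE]. ROWS is JSON, a list that holds one entry, the list of rows, each a list of 7 numbers: the opening in per cent of the stroke, from 0 (shut) to 100 (fully open), then the shift along the tool's x, y, z in mm, then the turn, a rotation vector about the tool's x, y, z in degrees. In form: [[[grip, tx, ty, tz, ax, ay, az], ...]]. A call has 1 to 8 rows; each row shifts and turns the commanded pose from where the row before left it, along the tool's axes as they then stand; what a row does not reach is not made up. A row lasts 1/8 s, in which the tool goes at most 62.5 mm and 10.7 degrees, less where a joint would pass 70% of its speed; a pose out of reach is approached as far as the arm can. A call with a gripper value outside its range is refused whole. The fingers move at their own pace and stop on an object; FORCE is the grip in N (left out, the last holds). Time passes only in rows, so rows that do not move let the fingers close. It gives the time, the measured TCP pose, the force, the opening and the grip force at its end, in the units of the state.
- bot.get_obs(): the state, without advancing time (a new reading comes with each control period).
- viewer.camera(name): name is "scene" or "top" or "wrist"; returns a dict with "pixels" (420x560x3 uint8, red, green, blue), "vfov" (degrees; the focal length in pixels is half the picture's height over the tangent of half this angle, whatever the lens; pixels are square), "cx", "cy" (the principal point, pixels), "R" (3x3) and "t" (3): a world point X has camera coordinates R X + t. Camera axes: x right, y down, z forward; pixel columns grow to the right and rows downward; lengths in m; the calibration is good to about 2 mm. A picture is of the moment at which its call begins. There is no depth.
- bot.job_done(): hands the job in; it is judged then, once.
Trained networks look in the newest picture that a camera, given by its name, has taken for a name from the list of things; names that differ only in an ending like _2 or _b are one class to them, and where a whole thing is asked for, a point or a joint stands for the part that bears it (a point fixed in the world has none). Each returns a list of dicts, best first, with "conf" (0 to 1); they miss things now and then, are a little off and sometimes report something else, mostly with a low value. They report only what shows in the picture. A call takes as long as a camera call. They do not tell look-alikes from the thing itself.
- finder.outline_of(camera, thing): "pixels" (420x560 bool, what is visible of it) and "extent" ([centre column, centre row, width, height] in pixels, round what is visible of it).
- finder.mark_of(camera, thing): "position" ([column, row] in pixels: a listed point, or the origin of a listed thing).
The state is a dict: "time": time; "q": joint angles; "qd": joint speeds; "joint_efforts": joint torques, N m; "ee_pos": TCP position; "tcp_rot": TCP orientation; "wrist_force": force on the tool from outside, world axes, zero at the start; "torque": the same for the moment, N m; "opening": finger opening in m; "grasp_force": force on a finger pad.
Only numpy, scipy, OpenCV 4.12 (cv2) and the standard library are available. Lean on these libraries where they do the work, as an engineer would, in place of code of your own. Each camera call takes 0.05 s, during which the arm holds its last target. There are 200 camera calls.

## Working session

There is one attempt and no reset: what is moved stays moved. The work goes in short steps, Python scripts to look and compute and a shell command to move; the robot and the scene stay as the last step left them, time stands still between calls to the robot, and variables do not carry over. Pictures are saved under pics/ and viewed, at most 10 in all, crops included, and the job is handed in when it is done.

```bash
mkdir -p pics; cat > h.py <<'E'
import numpy as np, cv2
from workcell import bot, viewer, finder
def ray(c,uv):
    f=210/np.tan(np.radians(c['vfov'])/2)
    d=np.array([(uv[0]-c['cx'])/f,(uv[1]-c['cy'])/f,1.])
    R=np.array(c['R']);t=np.array(c['t'])
    return -R.T@t, R.T@d
def at(c,uv,z):
    o,d=ray(c,uv); return o+d*(z-o[2])/d[2]
def proj(c,X):
    f=210/np.tan(np.radians(c['vfov'])/2)
    p=np.array(c['R'])@np.array(X)+np.array(c['t']); return f*p[:2]/p[2]+[c['cx'],c['cy']]
def save(c,n,crop=None,s=1):
    im=c['pixels'][:,:,::-1]
    if crop: im=im[crop[1]:crop[3],crop[0]:crop[2]]
    cv2.imwrite('pics/'+n,cv2.resize(im,None,fx=s,fy=s,interpolation=cv2.INTER_CUBIC))
E
python3 - <<'E'
from h import *
np.set_printoptions(precision=4,suppress=True)
o=bot.get_obs();print(o)
Z=dict(rack=0,pad=.006,canister=0,canister_rim=.09,lid=0,lid_seat=.02,closed_canister=.006,screw_jar=.006,half_mark=.09)
for n in('top','scene'):
    c=viewer.camera(n);save(c,n+'0.png',s=1.4)
    print(n,c['vfov'],c['cx'],c['cy'],-np.array(c['R']).T@np.array(c['t']))
    for k,z in Z.items():
        for m in finder.mark_of(n,k)[:3]: print(k,round(m['conf'],2),np.round(m['position'],1),at(c,m['position'],z))
E
```

```text
{'time': 0.0, 'q': array([65.2019,  5.012 , 10.0342, 95.1015,  0.0014, 89.9975]), 'qd': array([-0.0413,  0.0075,  0.053 , -0.006 , -0.0059,  0.0639]), 'joint_efforts': array([  0.003 , -52.0387,  46.4801,   0.0163,   0.0001,  -0.    ]), 'ee_pos': array([0.2306, 0.4991, 0.2306]), 'tcp_rot': array([-179.9207,   -0.0014,  155.2044]), 'wrist_force': array([-0.8279,  0.2705, -0.1148]), 'torque': array([-0.048 ,  0.0062,  0.0179]), 'grasp_force': 0.0, 'opening': 0.08530594994728738}
top 46.235649362746834 287.3812809815747 211.23639675025063 [0.2772 0.0161 1.2566]
rack 0.93 [295.3 206.4] [ 0.5294 -0.0225  0.    ]
rack 0.36 [152.5 222.3] [0.4805 0.3451 0.    ]
pad 0.78 [297.5 206.8] [ 0.5273 -0.028   0.006 ]
canister 0.68 [159.2 232.7] [0.4538 0.3261 0.    ]
canister_rim 0.77 [155.5 226.1] [0.4569 0.3137 0.09  ]
lid 0.81 [216.3 214.1] [ 0.5051  0.182  -0.    ]
lid 0.62 [402.1 226.3] [ 0.4821 -0.3005  0.    ]
lid 0.62 [382.5 183.3] [ 0.596  -0.2518  0.    ]
lid_seat 0.83 [388.1 182.3] [ 0.5939 -0.2622  0.02  ]
lid_seat 0.73 [213.  216.3] [0.4956 0.1875 0.02  ]
lid_seat 0.71 [402.9 223.8] [ 0
[... 300 characters left out ...]
[ 0.5228 -0.022   0.    ]
pad 0.74 [293.1 231.8] [ 0.5113 -0.025   0.006 ]
canister 0.74 [220.5 164.5] [0.4545 0.3229 0.    ]
canister_rim 0.58 [219.7 137.5] [0.4675 0.3329 0.09  ]
lid 0.89 [375.1 285.5] [ 0.5991 -0.2564  0.    ]
lid 0.89 [255.6 183.9] [0.5098 0.192  0.    ]
lid 0.69 [345.8 320.7] [ 0.4874 -0.2978  0.    ]
lid_seat 0.94 [376.3 278.9] [ 0.6017 -0.2523  0.02  ]
lid_seat 0.82 [257.6 178.5] [0.5164 0.1898 0.02  ]
lid_seat 0.66 [344.9 318.1] [ 0.4812 -0.2997  0.02  ]
closed_canister 0.92 [309.1 250.4] [ 0.5158 -0.0971  0.006 ]
screw_jar 0.79 [281.6 211.4] [0.5203 0.0533 0.006 ]
screw_jar 0.28 [213.  139.7] [0.4798 0.4429 0.006 ]
half_mark 0.98 [214.3 137.3] [0.4541 0.3415 0.09  ]
```

View pics/top0.png

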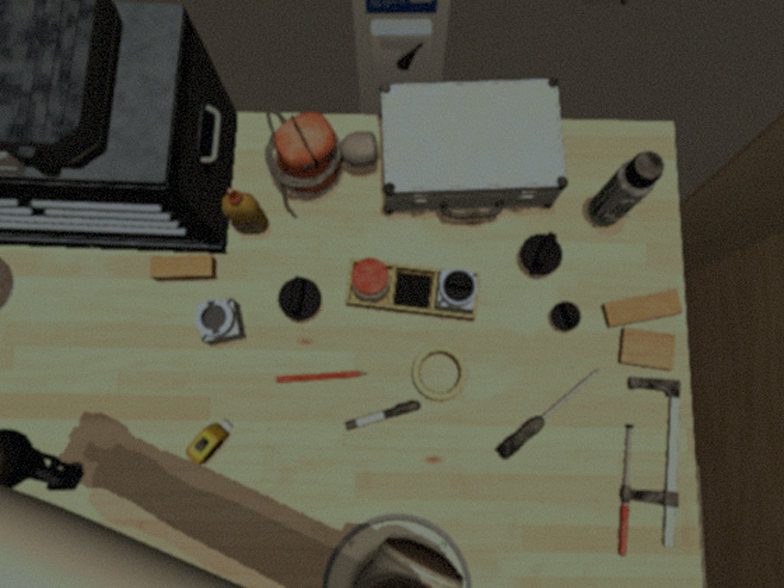

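View pics/scene0.png

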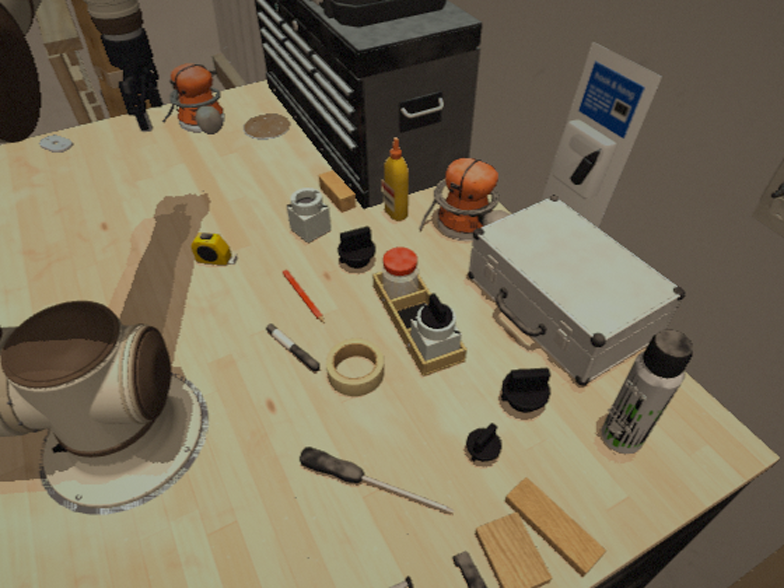

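The top view shows the canister at (155,228) px. In the rack the jar is on the left, the pad in the centre and the closed canister on the right. There are three lids, at (214,214), (386,182) and (403,226); the last is smaller. I'll measure the lid sizes now.

```bash
cat >> h.py <<'E'
from scipy.spatial.transform import Rotation as Ro
def totool(d):
    return Ro.from_euler('xyz',bot.get_obs()['tcp_rot'],degrees=True).inv().apply(d)*1000
E
python3 - <<'E'
from h import *
np.set_printoptions(precision=4,suppress=True)
for n in('top','scene'):
    c=viewer.camera(n)
    for k in('lid','canister','pad','screw_jar','closed_canister','rack'):
        for m in finder.outline_of(n,k)[:3]:
            e=m['extent'];
            r=cv2.minAreaRect(np.argwhere(m['pixels'])[:,::-1].astype(np.float32))
            p=at(c,(e[0],e[1]),.023);f=210/np.tan(np.radians(c['vfov'])/2)
            print(n,k,round(m['conf'],2),np.round(e,1),np.round(r[2],1),np.round(r[1],1),p,'w mm',1000*e[2]*(np.array(c['R'])@p+c['t'])[2]/f)
c=viewer.camera('wrist');o=bot.get_obs()
R=Ro.from_euler('xyz',o['tcp_rot'],degrees=True)
print('cam in tool',R.inv().apply(-np.array(c['R']).T@c['t']-o['ee_pos']),R.inv().apply(np.array(c['R'])[2]),c['vfov'])
print('to canister',totool(np.array([.457,.322,.25])-o['ee_pos']))
E
```

```text
top lid 0.94 [214.9 213.6  28.6  31.7] 45.0 [27.6 29. ] [0.5022 0.1826 0.023 ] w mm 72.75611789134075
top lid 0.61 [404.1 226.6  22.1  22.1] 90.0 [20. 19.] [ 0.4777 -0.2998  0.023 ] w mm 56.323296839809146
top lid 0.57 [385.  180.9  27.7  31.9] 90.0 [30. 29.] [ 0.5967 -0.2535  0.023 ] w mm 71.81084444778055
top canister 0.76 [156.9 229.7  40.2  31.3] 79.4 [32.4 33.7] [0.4581 0.3267 0.023 ] w mm 101.42501328312656
top pad 0.66 [156.2 230.8  37.4  30.5] 77.9 [32.4 33.9] [0.4553 0.3283 0.023 ] w mm 94.31862656008937
top pad 0.59 [296.3 206.8  27.2  24.5] 6.3 [25.4 24.3] [ 0.5238 -0.0244  0.023 ] w mm 69.58102072639416
top screw_jar 0.85 [267.7 201.4  30.8  29.9] 90.0 [31. 27.] [0.5365 0.0491 0.023 ] w mm 78.87325501246507
top screw_jar 0.55 [157.9 231.   39.9  33.6] 78.7 [33.1 33.5] [0.4548 0.324  0.023 ] w mm 100.62178791502281
top rack 0.92 [293.2 208.1  92.8  44.8] 6.9 [94.1 35.2] [ 0.5203 -0.0165  0.023 ] w mm 237.24804528739068
top rack 0.62 [265.1 200.5  25.5  33.2] 90.0 [31. 25.] [0.5387 0.0558 0.023 ] w mm 65.31751367982628
scene lid 0.96 [376.8 279.1  35.1  31.9] 90.0 [31. 35.]
[... 234 characters left out ...]
 ] w mm 91.120014193792
scene canister 0.58 [221.2 155.   33.3  37.6] 61.4 [36.9 29.5] [0.4656 0.3367 0.023 ] w mm 101.7267877070908
scene pad 0.67 [291.9 226.6  23.5  18.4] 71.6 [14.2 20.2] [ 0.5099 -0.0207  0.023 ] w mm 60.32282398829211
scene screw_jar 0.84 [285.1 194.8  26.1  37.3] 90.0 [37. 25.] [0.5515 0.0897 0.023 ] w mm 72.07753336797668
scene closed_canister 0.72 [311.6 232.7  39.3  49.6] 71.6 [44.  35.1] [ 0.5433 -0.0628  0.023 ] w mm 99.50148179816297
scene rack 0.7 [300.2 232.   68.2  70.2] 59.0 [86.8 36.5] [ 0.5193 -0.0468  0.023 ] w mm 172.97153279159008
cam in tool [ 0.0832  0.0002 -0.1427] [-0.3259 -0.0002  0.9454] 66.87405471941408
to canister [-279.8034  -65.9977  -18.7117]
```

The 55 mm lid is the one near (0.48, -0.30). I'm moving over the canister for a wrist view.

```bash
python3 -m inch '[[[100,-55,-13,0,0,0,0],[100,-55,-13,0,0,0,0],[100,-55,-13,0,0,0,0],[100,-55,-13,0,0,0,0],[100,-50,-13,-10,0,0,0],[100,0,0,0,0,0,0]]]'
python3 - <<'E'
from h import *
np.set_printoptions(precision=4,suppress=True)
c=viewer.camera('wrist');save(c,'w1.png',s=1.4)
print(bot.get_obs()['ee_pos'])
for k,z in dict(canister=0,canister_rim=.09,half_mark=.09).items():
    for m in finder.mark_of('wrist',k)[:2]: print(k,round(m['conf'],2),np.round(m['position'],1),at(c,m['position'],z))
for m in finder.outline_of('wrist','canister')[:2]: print(m['extent'],m['conf'])
E
```

```text
time: 2.5
ee_pos: [0.4509, 0.3249, 0.2416]
tcp_rot: [180.0, 0.0, 155.0]
wrist_force: [0.0, 0.2, -0.7]
opening: 0.0852
grasp_force: 0.0
[0.4496 0.326  0.2413]
canister 0.97 [285.7 180.3] [0.4553 0.3232 0.    ]
canister_rim 0.56 [286.9 207.2] [0.4613 0.3216 0.09  ]
half_mark 0.91 [284.3 206.1] [0.4592 0.3198 0.09  ]
```

View pics/w1.png

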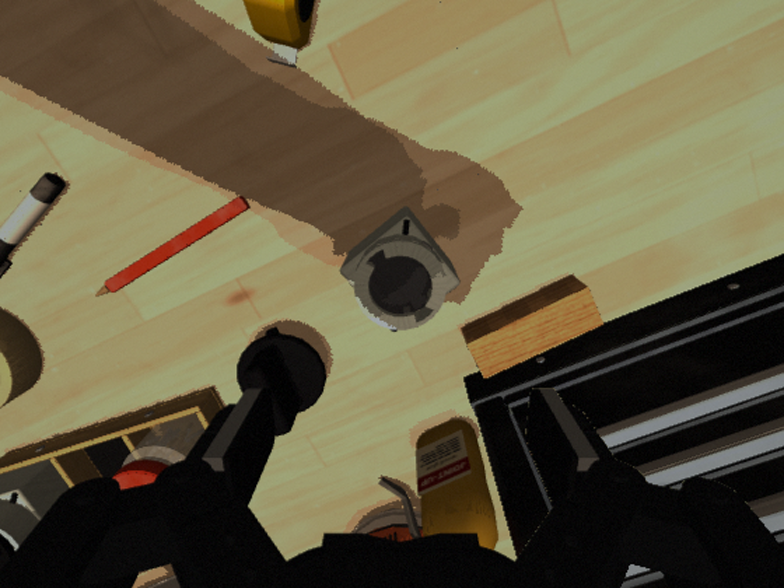

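The wrist view shows the canister's mouth at (286,203) px, with notches at about (269,181) and (303,225) and a marked corner at (291,160). I'll compute its pose from these.

```bash
python3 - <<'E'
from h import *
np.set_printoptions(precision=4,suppress=True)
c=viewer.camera('wrist')
P=lambda u,v,z:at(c,(u/1.4,v/1.4),z)
n1,n2=P(376,254,.09),P(424,315,.09)
C=[P(458,280,.066),P(407,208,.066),P(342,270,.066)]
mk=P(407,228,.067);m=P(401,286,.09)
print(n1,n2,'mid',(n1+n2)/2,'d',np.linalg.norm(n1-n2),'yaw',np.degrees(np.arctan2(*(n1-n2)[1::-1])))
print('corners',C,'mouth',m,'diag mid',(C[0]+C[2])/2)
for a,b in((0,1),(1,2)):
    d=C[b]-C[a];print(np.linalg.norm(d),np.degrees(np.arctan2(d[1],d[0])))
d=mk-m;print('mark dir',np.degrees(np.arctan2(d[1],d[0])))
print(totool(np.array([.515,-.025,.24])-bot.get_obs()['ee_pos']))
E
```

```text
[0.4274 0.3195 0.09  ] [0.4812 0.3312 0.09  ] mid [0.4543 0.3253 0.09  ] d 0.05505186421447877 yaw -167.7622714952859
corners [array([0.4752, 0.3628, 0.066 ]), array([0.4112, 0.3502, 0.066 ]), array([0.4322, 0.288 , 0.066 ])] mouth [0.4549 0.3254 0.09  ] diag mid [0.4537 0.3254 0.066 ]
0.06518454722305797 -168.89186382677588
0.06569733207358736 -71.33612072108002
mark dir 148.47027523908426
[-208.6014 -292.3898    1.1803]
```

Canister centre is (0.4545, 0.3255) with yaw about 13°. Next I'm moving over the rack to look at it.

```bash
python3 -m inch '[[[100,-35,-49,0,0,0,0],[100,-35,-49,0,0,0,0],[100,-35,-49,0,0,0,0],[100,-35,-49,0,0,0,0],[100,-35,-49,0,0,0,0],[100,-34,-47,0,0,0,0],[100,0,0,0,0,0,0]]]'
python3 - <<'E'
from h import *
np.set_printoptions(precision=4,suppress=True)
c=viewer.camera('wrist');save(c,'w2.png',s=1.4)
print(bot.get_obs()['ee_pos'])
for k,z in dict(pad=.006,rack=0,closed_canister=.006,screw_jar=.006).items():
    for m in finder.mark_of('wrist',k)[:2]: print(k,round(m['conf'],2),np.round(m['position'],1),at(c,m['position'],z))
E
```

```text
time: 3.68
ee_pos: [0.5159, -0.0281, 0.241]
tcp_rot: [-180.0, -0.0, 155.0]
wrist_force: [-0.8, 0.6, -0.3]
opening: 0.0853
grasp_force: 0.0
[ 0.5157 -0.0264  0.2411]
pad 0.8 [294.7 186.8] [ 0.5307 -0.0228  0.006 ]
closed_canister 0.7 [234.9 205.9] [ 0.5214 -0.1004  0.006 ]
screw_jar 0.65 [354.9 161.1] [0.5324 0.0549 0.006 ]
```

View pics/w2.png

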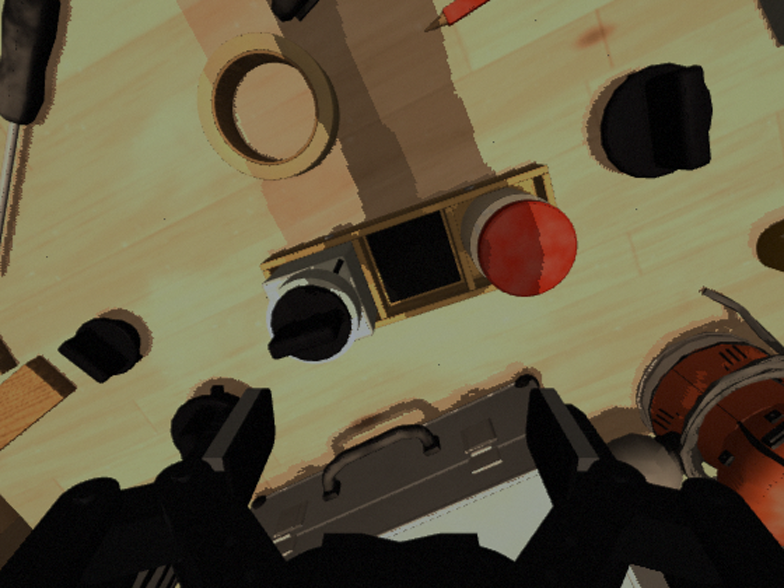

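The rack shows the black pad in the centre cell at about (295,183) px, the closed canister on the left and the jar on the right. The small lid is at (73,246) px. I'll zoom in on the cell to find its edges.

```bash
python3 - <<'E'
from h import *
c=viewer.camera('wrist');save(c,'w2c.png',crop=(180,110,400,250),s=3.6)
E
```

```text
(no output)
```

View pics/w2c.png

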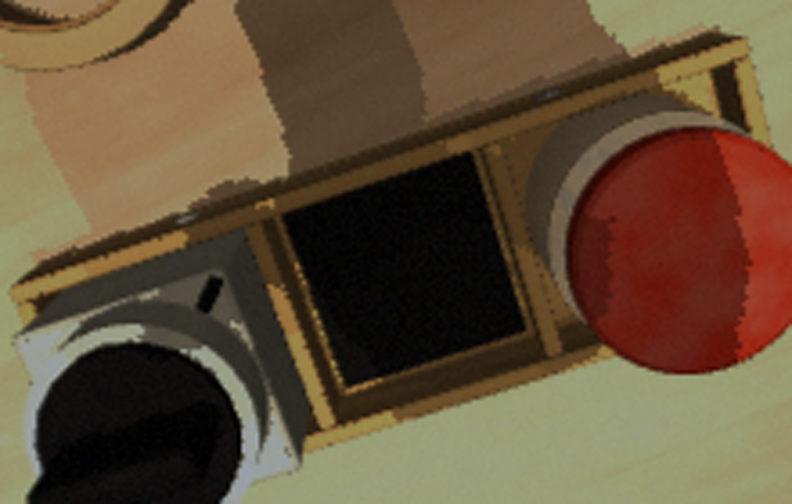

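The crop shows the rack's near top edge from (13,289) to (745,40), and the pad's far edge from (346,389) to (529,327).

```bash
python3 - <<'E'
from h import *
np.set_printoptions(precision=4,suppress=True)
c=viewer.camera('wrist')
P=lambda u,v,z:at(c,(u/3.6+180,v/3.6+110),z)
a,b=P(13,289,.036),P(745,40,.036);d=b-a
print('near',a,b,np.linalg.norm(d),'rackyaw',np.degrees(np.arctan2(d[1],d[0]))-90)
yw=np.arctan2(d[1],d[0])-np.pi/2;ex=np.array([np.cos(yw),np.sin(yw),0])
print('rack centre',(a+b)/2+ex*.0415)
e,f=P(346,389,.009),P(529,327,.009);g=f-e
print('padfar',e,f,np.linalg.norm(g),np.degrees(np.arctan2(g[1],g[0]))-90,'pad centre',(e+f)/2-ex*.033)
i,j=P(285,212,.036),P(475,152,.036);print('inner near ctr',(i+j)/2+ex*.0355)
i,j=P(305,450,.036),P(610,355,.036);i2=j-i;print('far outer: dist from near', (i-a)@ex,(j-a)@ex)
o=bot.get_obs();print(o['ee_pos'],o['tcp_rot'])
print('to canister',totool(np.array([.4545,.3255,.24])-o['ee_pos']))
E
```

```text
near [ 0.4748 -0.1319  0.036 ] [0.4993 0.1007 0.036 ] 0.23392813825987196 rackyaw -6.013867270131655
rack centre [ 0.5283 -0.0199  0.036 ]
padfar [ 0.5569 -0.0561  0.009 ] [0.5626 0.0102 0.009 ] 0.06661770163865104 -4.978179254685031 pad centre [ 0.5269 -0.0195  0.009 ]
inner near ctr [ 0.5277 -0.0174  0.036 ]
far outer: dist from near 0.08063716518019065 0.08098023948397828
[ 0.5157 -0.0244  0.2414] [179.9915   0.0083 155.3286]
to canister [201.6419 292.3794   1.425 ]
```

```bash
python3 -m inch '[[[100,33.5,48.7,0,0,0,0],[100,33.5,48.7,0,0,0,0],[100,33.5,48.7,0,0,0,0],[100,33.5,48.7,0,0,0,0],[100,33.5,48.7,0,0,0,0],[100,33.5,48.7,0,0,0,0]]]'
python3 -m inch '[[[100,0,0,0,0,0,10.4],[100,0,0,0,0,0,10.4],[100,0,0,0,0,0,10.4],[100,0,0,0,0,0,10.4],[100,0,0,0,0,0,10.4],[100,0,0,30,0,0,0],[100,0,0,30,0,0,0],[100,0,0,0,0,0,0]]]'
python3 - <<'E'
from h import *
np.set_printoptions(precision=4,suppress=True)
o=bot.get_obs();print(o['ee_pos'],o['tcp_rot'])
print('to canister',totool(np.array([.4545,.3255,.03])-o['ee_pos']))
c=viewer.camera('wrist');save(c,'w3.png',s=1.4)
for k,z in dict(canister=0,canister_rim=.09,half_mark=.09).items():
    for m in finder.mark_of('wrist',k)[:1]: print(k,round(m['conf'],2),np.round(m['position'],1),at(c,m['position'],z))
E
```

```text
time: 4.78
ee_pos: [0.4545, 0.3266, 0.2415]
tcp_rot: [180.0, 0.0, 155.3]
wrist_force: [1.2, -1.0, 0.6]
opening: 0.0856
grasp_force: 0.0
time: 5.78
ee_pos: [0.4544, 0.3239, 0.1793]
tcp_rot: [-179.8, 0.1, 103.3]
wrist_force: [-0.5, 1.6, 1.2]
opening: 0.0852
grasp_force: 0.0
[0.4544 0.3239 0.1793] [-179.797     0.0804  103.2765]
to canister [  1.7909   0.9822 149.3142]
canister 0.6 [291.5 194.8] [0.4619 0.3199 0.    ]
canister_rim 0.76 [287.7 227.4] [0.458  0.3175 0.09  ]
half_mark 0.65 [287.5 223.2] [0.457  0.3209 0.09  ]
```

View pics/w3.png

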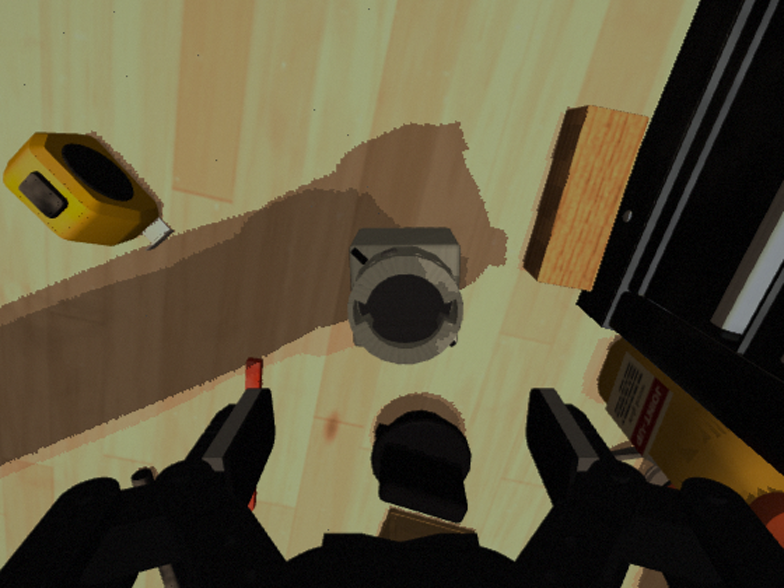

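The mouth is at (289,221) px, squarely aligned between the fingers. I'm descending and gripping.

```bash
python3 -m inch '[[[100,0,1,50,0,0,0],[100,0,0,50,0,0,0],[100,0,0,49,0,0,0],[100,0,0,0,0,0,0],[0,0,0,0,0,0,0],[0,0,0,0,0,0,0],[0,0,0,0,0,0,0],[0,0,0,0,0,0,0]]]' 50
python3 -m inch '[[[0,0,0,0,0,0,0],[0,0,0,0,0,0,0]]]' 50
```

```text
time: 6.98
ee_pos: [0.4583, 0.3252, 0.0356]
tcp_rot: [179.8, -0.1, 103.2]
wrist_force: [-0.1, 0.8, 7.8]
opening: 0.065
grasp_force: 58.2
time: 7.22
ee_pos: [0.4583, 0.3252, 0.0356]
tcp_rot: [179.7, -0.1, 103.2]
wrist_force: [-1.3, 1.1, 7.4]
opening: 0.065
grasp_force: 58.2
```

```bash
python3 -m inch '[[[0,0,0,-45,0,0,0],[0,0,0,-45,0,0,0],[0,0,0,-45,0,0,0],[0,0,0,0,0,0,9.4],[0,0,0,0,0,0,9.3],[0,0,0,0,0,0,0]]]'
python3 - <<'E'
from h import *
np.set_printoptions(precision=4,suppress=True)
o=bot.get_obs();print(o['ee_pos'],o['tcp_rot'],o['grasp_force'],o['wrist_force'])
print('to cell',totool(np.array([.5275,-.0205,.17])-o['ee_pos']))
E
```

```text
time: 7.98
ee_pos: [0.4571, 0.3243, 0.1686]
tcp_rot: [179.9, -0.1, 84.6]
wrist_force: [0.0, -0.9, -3.8]
opening: 0.0651
grasp_force: 58.1
[0.4571 0.3243 0.1686] [179.9244  -0.0632  84.5655] 58.06301951408386 [ 0.0365 -0.9442 -3.8205]
to cell [-336.5868  102.7311   -1.6047]
```

```bash
python3 -m inch '[[[0,-48,14.7,0,0,0,0],[0,-48,14.7,0,0,0,0],[0,-48,14.7,0,0,0,0],[0,-48,14.7,0,0,0,0],[0,-48,14.7,0,0,0,0],[0,-48,14.7,0,0,0,0],[0,-48,14.7,0,0,0,0],[0,0,0,0,0,0,0]]]'
python3 - <<'E'
from h import *
np.set_printoptions(precision=4,suppress=True)
o=bot.get_obs();print(o['ee_pos'],o['tcp_rot'],o['grasp_force'])
for n in('wrist','top'):
    c=viewer.camera(n);save(c,n+'4.png',crop=(150,60,450,285) if n=='wrist' else (240,150,360,250),s=2.6 if n=='wrist' else 4)
    for k,z in dict(canister=.134,canister_rim=.224,closed_canister=.006,screw_jar=.006).items():
        for m in finder.mark_of(n,k)[:1]: print(n,k,round(m['conf'],2),np.round(m['position'],1),at(c,m['position'],z))
E
```

```text
time: 8.98
ee_pos: [0.5275, -0.0231, 0.1678]
tcp_rot: [180.0, 0.0, 84.5]
wrist_force: [-0.3, 0.5, -3.6]
opening: 0.0651
grasp_force: 58.0
[ 0.5275 -0.0231  0.1678] [179.9583   0.0296  84.5006] 58.035632371902466
wrist canister 0.55 [285.1 255.8] [ 0.5276 -0.0269  0.134 ]
wrist screw_jar 0.77 [281.3 109.3] [0.5323 0.0569 0.006 ]
top screw_jar 0.69 [267.  202.1] [0.5382 0.0513 0.006 ]
```

View pics/wrist4.png

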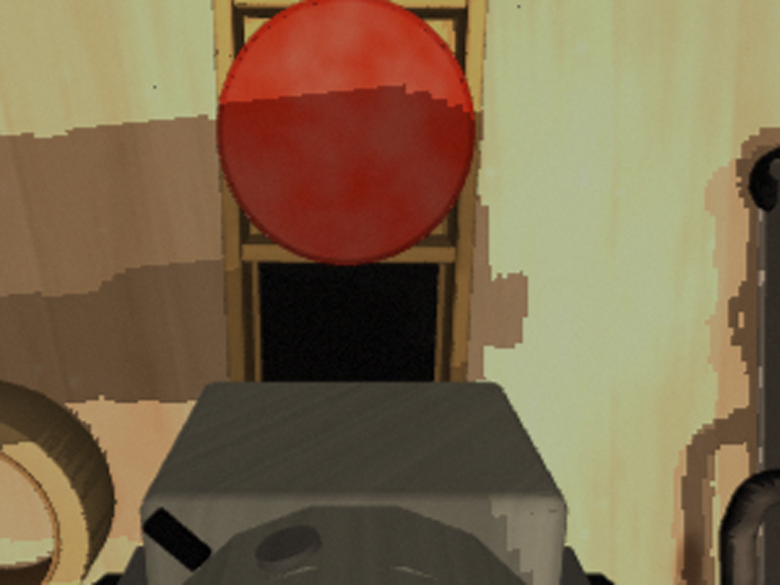

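The wrist view shows the canister's lower edge at (207–500, 383) in the crop, and the pad between columns 258 and 438. The rack runs parallel to it. I'll work out the lateral and forward errors.

```bash
python3 - <<'E'
from h import *
np.set_printoptions(precision=4,suppress=True)
c=viewer.camera('wrist');o=bot.get_obs()
P=lambda u,v,z:totool(at(c,(150+u/2.6,60+v/2.6),z)-o['ee_pos'])
print('edge shoulder L,R',P(143,500,.198),P(566,500,.198))
print('can low L,R',P(207,383,.138),P(500,383,.138))
print('pad L,R top',P(262,262,.009),P(438,262,.009),'at 378',P(261,378,.009),P(434,378,.009))
print('wall cross top near can edge',P(350,262,.036),'far edge of pad side',P(350,243,.036))
print('outer wall',P(215,0,.036),P(487,0,.036),P(229,380,.036),P(466,380,.036))
E
```

```text
edge shoulder L,R [ 29.8565 -30.6762 -30.675 ] [ 29.797   32.5322 -30.6706]
can low L,R [ 29.0895 -31.0805  29.3249] [29.0433 32.8948 29.3294]
pad L,R top [ 34.2037 -32.1045 158.325 ] [ 34.1707  31.9345 158.3296] at 378 [ -9.9806 -34.0738 158.3233] [-10.0277  31.879  158.328 ]
wall cross top near can edge [ 38.6413  -0.0351 131.3275] far edge of pad side [ 44.8836  -0.0267 131.3277]
outer wall [117.2734 -40.4634 131.3274] [117.2629  41.2222 131.3331] [ -2.285  -42.1089 131.3231] [ -2.344   40.2081 131.3289]
```

```bash
python3 -m inch '[[[0,5.5,-1.8,0,0,0,0.6],[0,0,0,30,0,0,0],[0,0,0,30,0,0,0],[0,0,0,20,0,0,0],[0,0,0,0,0,0,0]]]'
python3 - <<'E'
from h import *
c=viewer.camera('wrist');save(c,'w5.png',crop=(150,60,450,285),s=2.6)
E
```

```text
time: 10.15
ee_pos: [0.5247, -0.0143, 0.0859]
tcp_rot: [-179.8, 0.0, 83.9]
wrist_force: [0.7, 0.3, -3.1]
opening: 0.0649
grasp_force: 57.9
```

View pics/w5.png

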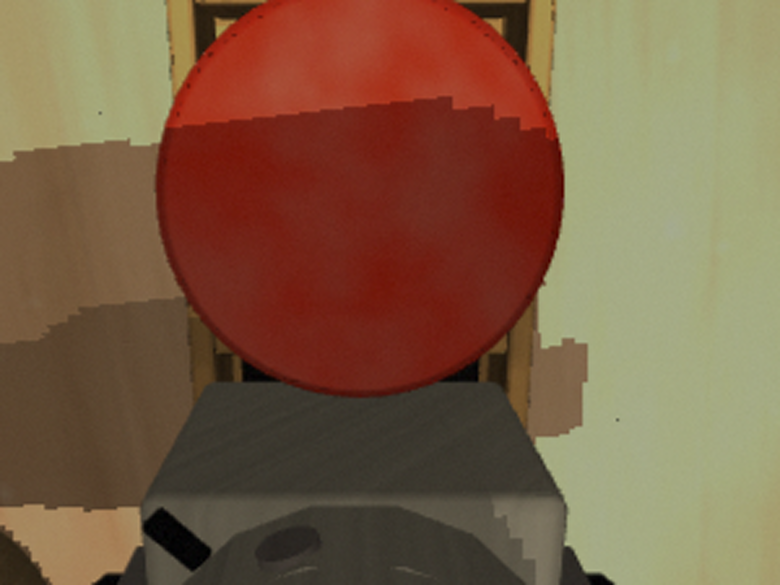

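The canister now hangs just above its cell. The jar at (360,190) hides most of the cross wall, so I'll read the edges from pixel profiles.

```bash
python3 - <<'E'
from h import *
np.set_printoptions(precision=4,suppress=True,linewidth=200)
c=viewer.camera('wrist');o=bot.get_obs();print(o['ee_pos'],o['tcp_rot'])
g=c['pixels'].astype(int).sum(2)//3
for col in (236,239,242,333,336,339): print(col,'rows175+',g[175:210,col])
for row in (200,203,150,70): print(row,'cols215-250',g[row,212:252],'cols320-365',g[row,322:366])
P=lambda u,v,z:totool(at(c,(u,v),z)-o['ee_pos'])
print('row202->tool x z.036',P(285,202,.036)); print(P(285,192,.036), P(285,197,.036))
E
```

```text
[ 0.526  -0.0144  0.0881] [179.9692  -0.0037  83.904 ]
236 rows175+ [57 60 60 62 60 60 59 61 59 59 62 60 60 58 51 41 37 37 47 52 38 29 27 28 28 26 29 26 26 28 27 32 51 51 52]
239 rows175+ [59 59 59 59 59 58 58 59 59 58 57 60 59 58 58 57 53 45 39 37 42 58 60 59 59 58 59 59 60 57 58 55 52 53 54]
242 rows175+ [60 59 59 58 58 58 56 58 61 58 58 60 58 59 59 59 58 59 56 45 42 40 30 17 12 15  9 20 20 20 24 24 51 55 53]
333 rows175+ [60 57 57 57 58 58 56 56 56 56 56 54 51 55 54 55 50 43 34 35 42 53 54 54 54 55 56 57 55 57 53 54 54 52 53]
336 rows175+ [60 58 59 55 59 56 55 57 57 55 56 55 55 54 48 42 40 36 56 65 39 41 41 41 37 34 32 35 33 31 32 36 52 54 54]
339 rows175+ [59 59 60 59 58 60 57 56 58 59 58 50 41 41 36 48 71 78 81 68 38 28 31 32 30 29 29 28 26 30 28 28 51 51 52]
200 cols215-250 [73 77 74 75 74 76 76 74 72 74 57 52 59 61 61 62 63 59 54 37 30 26 24 26 26 27 41 58 60 46 15  8  6 11 15 35 39 42 43 47] cols320-365 [ 37  39  34  38  23  13   8   9   9   6  17  55  60  57  34  28  29  29  27  24  25  44  63  77  79  78  79  80  79  71  73  94  97  97  97  97  99  98  99  98  97  98 100 10
[... 424 characters left out ...]
7 57 57 58 58 59 59 58 56 57 57 57 55 57 58] cols320-365 [ 57  57  55  57  55  55  59  56  58  56  58  54  55  56  54  52  57  52  54  54  52  53  54  49  51  50  50  50  47  48  49  47  48  48  47  49  47  41  39  37 107 148 152 154]
70 cols215-250 [150 113 113 125 126 128 127 127 127 123 115  77  39  28  29  28  31  33  28  51 122 129 129 130  96  71  65  68  69  71  72  73  75  76  80  80  81  81  83  83] cols320-365 [ 79  78  78  77  79  78  76  74  67  61  67  68  64  70  84 112 116 117 117  71  52  33  29  29  29  30  26  28  28  88 112 125 127 128 127 129 127 125 112 109 142 152 150 150]
row202->tool x z.036 [25.5404 -0.2345 52.0532]
[32.108  -0.226  52.0536] [28.8416 -0.2302 52.0534]
```

```bash
python3 -m inch '[[[0,-2.2,0,0,0,0,0],[0,0,0,10,0,0,0],[0,0,0,8,0,0,0],[0,0,0,8,0,0,0],[0,0,0,0,0,0,0]]]'
python3 - <<'E'
from h import *
np.set_printoptions(precision=4,suppress=True,linewidth=200)
c=viewer.camera('wrist');o=bot.get_obs();print(o['ee_pos'],o['tcp_rot'],o['wrist_force'],o['torque'])
E
```

```text
time: 10.88
ee_pos: [0.525, -0.0167, 0.0603]
tcp_rot: [-179.9, 0.0, 83.9]
wrist_force: [-1.0, -0.3, -3.2]
opening: 0.0649
grasp_force: 58.1
[ 0.5253 -0.0167  0.0609] [-179.9533    0.0043   83.9011] [ 0.7337 -1.3453 -2.955 ] [-0.0413  0.0555 -0.0326]
```

```bash
python3 -m inch '[[[0,0,0,7,0,0,0],[0,0,0,5,0,0,0],[0,0,0,3,0,0,0],[0,0,0,0,0,0,0]]]'
```

```text
time: 11.42
ee_pos: [0.5254, -0.0167, 0.046]
tcp_rot: [-180.0, 0.0, 83.9]
wrist_force: [0.3, 1.3, -4.1]
opening: 0.0651
grasp_force: 58.1
```

```bash
python3 -m inch '[[[0,0,0,1,0,0,0],[0,0,0,1,0,0,0],[0,0,0,0,0,0,0]]]'
```

```text
time: 11.8
ee_pos: [0.5257, -0.0168, 0.0447]
tcp_rot: [180.0, -0.0, 83.9]
wrist_force: [-0.9, -0.6, 0.6]
opening: 0.0653
grasp_force: 58.4
```

```bash
python3 -m inch '[[[100,0,0,0,0,0,0],[100,0,0,0,0,0,0],[100,0,0,0,0,0,0],[100,0,0,0,0,0,0],[100,0,0,-20,0,0,0],[100,0,0,-40,0,0,0],[100,0,0,-60,0,0,0],[100,0,0,-60,0,0,0]]]'
python3 - <<'E'
from h import *
np.set_printoptions(precision=4,suppress=True)
c=viewer.camera('wrist');o=bot.get_obs();print(o['ee_pos'],o['tcp_rot'],o['opening'])
for k,z in dict(canister=.009,canister_rim=.099,half_mark=.099,closed_canister=.006,screw_jar=.006,pad=.006).items():
    for m in finder.mark_of('wrist',k)[:2]: print(k,round(m['conf'],2),np.round(m['position'],1),at(c,m['position'],z))
save(c,'w6.png',crop=(140,80,430,290),s=2.7)
print('tolid',totool(np.array([.483,-.2995,.2])-o['ee_pos']))
E
```

```text
time: 12.8
ee_pos: [0.5252, -0.0168, 0.226]
tcp_rot: [-180.0, -0.0, 83.9]
wrist_force: [1.1, -0.1, 0.5]
opening: 0.0853
grasp_force: 0.0
[ 0.5268 -0.0168  0.2344] [179.4359  -0.042   83.9015] 0.08511548979970837
canister 0.89 [285.5 187.4] [ 0.5253 -0.0233  0.009 ]
canister 0.63 [278.2 373.4] [ 0.4853 -0.2965  0.009 ]
canister_rim 0.9 [286.9 208.3] [ 0.5269 -0.02    0.099 ]
half_mark 0.76 [283.7 209.6] [ 0.5239 -0.0209  0.099 ]
half_mark 0.6 [280.3 380.3] [ 0.4989 -0.2155  0.099 ]
closed_canister 0.8 [287.1 246.6] [ 0.5191 -0.0998  0.006 ]
screw_jar 0.39 [288.2 209.5] [ 0.5256 -0.0515  0.006 ]
tolid [-285.7391  -13.4693   34.5169]
```

View pics/w6.png

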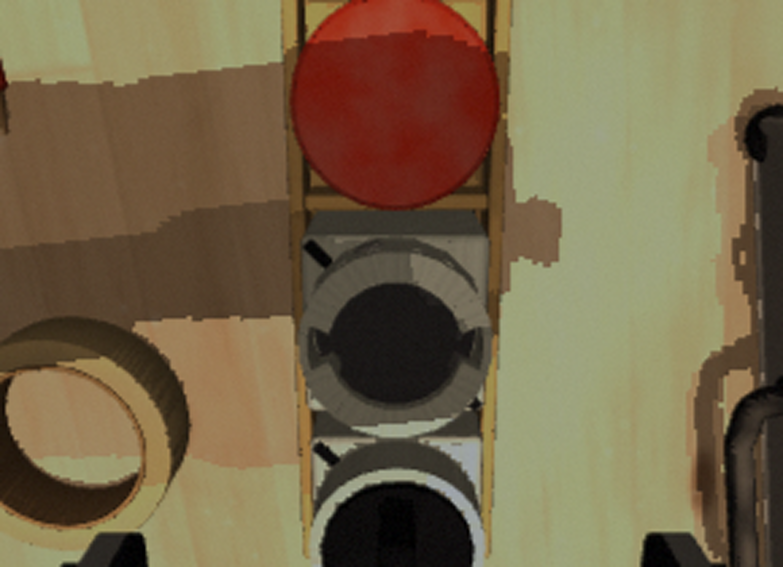

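The canister stands in the middle cell, its mouth at about (286.3,206.7) px and its notches level in the image, so they point along the tool's y. Next is the lid.

```bash
python3 - <<'E'
from h import *
np.set_printoptions(precision=4,suppress=True)
c=viewer.camera('wrist');o=bot.get_obs();print(o['ee_pos'],o['tcp_rot'])
P=lambda u,v,z:at(c,(140+u/2.7,80+v/2.7),z)
m=P(395,342,.099);print('mouth',m,totool(m-o['ee_pos']))
m=(P(300,343,.099)+P(490,343,.099)+P(395,253,.099)+P(395,432,.099))/4;print('neck',m,P(490,343,.099)-P(300,343,.099))
n=P(478,340,.099)-P(317,343,.099);print('notch yaw',np.degrees(np.arctan2(n[1],n[0])))
s=P(486,236,.075)-P(303,236,.075);print('shoulder edge',np.degrees(np.arctan2(s[1],s[0])),np.linalg.norm(s))
E
python3 -m inch '[[[100,-57,-3,6,0,0,0],[100,-57,-3,6,0,0,0],[100,-57,-3,6,0,0,0],[100,-57,-3,6,0,0,0],[100,-57,-2,6,0,0,0],[100,0,0,0,0,0,0]]]'
python3 - <<'E'
from h import *
np.set_printoptions(precision=4,suppress=True)
c=viewer.camera('wrist');o=bot.get_obs();print(o['ee_pos'],o['tcp_rot'])
for k,z in dict(lid=0,lid_seat=.02).items():
    for m in finder.mark_of('wrist',k)[:3]: print(k,round(m['conf'],2),np.round(m['position'],1),at(c,m['position'],z))
for m in finder.outline_of('wrist','lid')[:3]: print(m['extent'],m['conf'])
im=c['pixels'][:,:,::-1].copy();np.save('lid.npy',im)
E
```

```text
[ 0.525  -0.0167  0.2227] [-179.8589    0.0115   83.9041]
mouth [ 0.5262 -0.0174  0.099 ] [ -0.4915   1.4801 123.7285]
neck [ 0.5261 -0.0182  0.099 ] [ 0.0615 -0.0066  0.    ]
notch yaw -4.991756751052831
shoulder edge -6.1189432617546196 0.06228112017523946
time: 13.95
ee_pos: [0.4797, -0.3015, 0.1919]
tcp_rot: [-179.8, -0.1, 83.6]
wrist_force: [-0.2, 1.0, -0.2]
opening: 0.0852
grasp_force: 0.0
[ 0.4803 -0.2998  0.1925] [-179.8475   -0.0785   83.7251]
lid 0.96 [289.7 187.7] [ 0.4844 -0.3024  0.    ]
lid 0.8 [391.6 130.6] [ 0.594  -0.2544  0.    ]
lid_seat 0.97 [401.7 135. ] [ 0.5974 -0.2575  0.02  ]
lid_seat 0.58 [293.8 190.3] [ 0.4886 -0.3005  0.02  ]
[411.2, 133.2, 101.2, 87.3] 0.93
[286.7, 191.0, 49.0, 56.6] 0.72
```

```bash
python3 - <<'E'
from h import *
im=np.load('lid.npy')[150:230,235:340]
im=np.clip(255*(im/255.)**.45,0,255).astype(np.uint8)
cv2.imwrite('pics/lid.png',cv2.resize(im,None,fx=7,fy=7,interpolation=cv2.INTER_CUBIC))
E
```

```text
(no output)
```

View pics/lid.png

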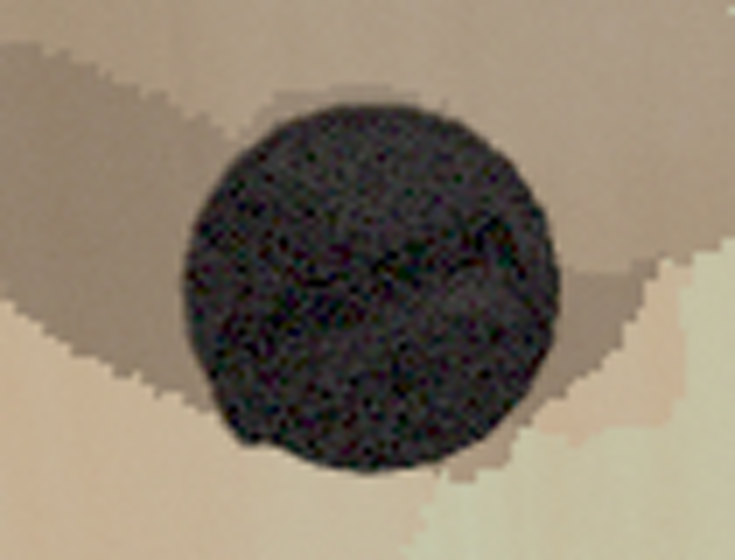

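The lid's flange is centred at about (288,191) px. The bar runs faintly from lower left (269,213) to upper right (305,184). I'll average several frames and fit its yaw with a model.

```bash
cat > fit.py <<'E'
from h import *
from scipy.optimize import minimize
np.set_printoptions(precision=4,suppress=True)
A=0;N=14
for i in range(N): c=viewer.camera('wrist');A=A+c['pixels'].astype(float).sum(2)/3/N
np.save('avg.npy',A)
def poly(pts): return cv2.convexHull(np.array([proj(c,p) for p in pts],np.float32)*8).astype(np.int32)
def mask(h):
    m=np.zeros(A.shape,np.uint8);cv2.fillConvexPoly(m,h,1,shift=3);return m>0
def box(x,y,a,zs):
    a=np.radians(a);R=np.array([[np.cos(a),-np.sin(a)],[np.sin(a),np.cos(a)]])
    return [np.append(R@[sx*.022,sy*.006]+[x,y],z) for z in zs for sx in(1,-1) for sy in(1,-1)]
def circ(x,y,z,r=.0275): return [(x+r*np.cos(t),y+r*np.sin(t),z) for t in np.linspace(0,6.28,60)]
dark=A<np.percentile(A[150:230,235:340],20)+25
roi=np.zeros(A.shape,bool);roi[150:230,240:335]=1
def sil(x,y,a): return mask(poly(circ(x,y,.02)+circ(x,y,.026)))|mask(poly(box(x,y,a,(.026,.056))))
def score(p):
    s=sil(*p); miss=((s^dark)&roi).sum()
    top=mask(poly(box(*p,(.056,))));side=mask(poly(box(*p,(.026,.056))))&~top;fl=mask(poly(circ(p[0],p[1],.026)))&~top&~side
    v=sum(((A[m]-A[m].mean())**2).sum() for m in(top,side,fl) if m.any())
    return miss,v
x0,y0=at(c,(288.1,190.7),.025)[:2];print('start',x0,y0)
best=[]
for a in range(0,180,5):
    b=min(((score((x0+i*.001,y0+j*.001,a))),i,j) for i in range(-5,6) for j in range(-5,6))
    best.append((b[0][0],round(b[0][1]),a,x0+b[1]*.001,y0+b[2]*.001))
for b in sorted(best)[:8]: print(b)
xm,ym=sorted(best)[0][3:]
print('by shade',sorted((round(score((xm,ym,a))[1]),score((xm,ym,a))[0],a) for a in range(0,180,3))[:8])
E
python3 fit.py
```

```text
start 0.484987283296326 -0.2969990461705658
(np.int64(180), 1067365, 175, np.float64(0.481987283296326), np.float64(-0.3019990461705658))
(np.int64(182), 1104646, 170, np.float64(0.481987283296326), np.float64(-0.3019990461705658))
(np.int64(184), 1089980, 0, np.float64(0.481987283296326), np.float64(-0.3019990461705658))
(np.int64(185), 734486, 5, np.float64(0.481987283296326), np.float64(-0.3009990461705658))
(np.int64(187), 767536, 165, np.float64(0.481987283296326), np.float64(-0.3009990461705658))
(np.int64(187), 771065, 10, np.float64(0.481987283296326), np.float64(-0.3009990461705658))
(np.int64(191), 832134, 160, np.float64(0.480987283296326), np.float64(-0.3009990461705658))
(np.int64(194), 827101, 15, np.float64(0.481987283296326), np.float64(-0.3009990461705658))
by shade [(1089980, np.int64(184), 0), (1094868, np.int64(184), 3), (1096640, np.int64(182), 174), (1108454, np.int64(185), 6), (1116568, np.int64(183), 171), (1130731, np.int64(186), 177), (1162697, np.int64(191), 9), (1172619, np.int64(187), 165)]
```

```bash
python3 - <<'E'
import numpy as np
A=np.load('avg.npy');np.set_printoptions(linewidth=250)
print(A[162:222:2,258:320:2].round().astype(int))
E
```

```text
[[ 76  76  79  80  82  84  83  83  81  82  84  84  85  83  83  83  84  85  84  84  82  81  83  83  83  83  83  83  83  84  83]
 [ 60  68  79  80  82  83  83  82  82  81  83  84  84  79  77  74  84  86  86  84  83  80  83  83  82  82  83  83  83  83  82]
 [ 59  57  61  74  81  83  83  78  65  63  65  65  65  64  64  64  71  67  85  83  84  81  82  84  82  82  83  83  83  83  82]
 [ 59  57  60  60  63  75  71  67  63  60  41  19  12  13  12  11  13  32  54  65  79  82  82  82  83  82  82  82  83  83  82]
 [ 59  57  59  60  61  63  63  49  21   8   5   6   7   6   5   5   6   5   7  13  35  72  82  83  82  82  82  82  82  83  81]
 [ 59  57  59  60  62  63  34   7   6   6   6   5   6   7   6   7   7   6   7   6   4  16  66  83  82  82  82  82  82  83  82]
 [ 60  58  59  60  61  22   5   4   5   7   7   6   6   7   6   6   7   7   6   7   6   5  10  53  83  81  81  82  82  83  82]
 [ 59  59  58  60  13   3   3   4   4   5   6   7   6   6   6   7   6   7   6   6   7   7   6   6  59  80  79  80  81  81  81]
 [ 60  59  58  28   4   3   4   3   3   5   4   5   6   6   7   6   7   6   7   7   
[... 2010 characters left out ...]
  4   4   4   5   4   4   3   4   4  39 117 119 114 111 112 119]
 [113 113 113  78   4   3   3   3   3   3   2   3   4   4   5   5   4   4   4   4   4   3   3  32  76 124 122 121 122 123 124]
 [113 113 114 114  26   3   3   3   2   4   4   4   4   4   3   4   3   4   4   4   4   4  36  74 122 124 121 120 122 123 124]
 [113 113 112 114 110  68  85  73  14   4   4   4   4   4   4   4   5   5   5   4  25  81 121 121 124 124 122 120 122 123 123]
 [113 113 113 114 114 115 116 117 116  76  25   9   3   3   3   3   4  13  29 102 128 127 127 124 122 124 122 120 122 123 123]
 [113 113 113 113 113 114 116 117 119 118 117 115 108  95  87  98 112 115 119 126 129 127 126 125 123 124 122 121 122 122 123]]
```

```bash
python3 - <<'E'
s=open('fit.py').read()
s=s.replace("N=14","N=6").replace("dark=A<np.percentile(A[150:230,235:340],20)+25","dark=A<32;A=np.clip(A,0,12)")
i=s.index("best=[]")
s=s[:i]+'''res=[]
for a in range(0,180,3):
    for i in range(-5,6):
        for j in range(-5,6):
            p=(x0+i*.001,y0+j*.001,a);m,v=score(p);res.append((m+v/30,m,round(v),a,round(p[0],4),round(p[1],4)))
seen=set()
for r in sorted(res):
    if r[3] not in seen: seen.add(r[3]);print(r)
    if len(seen)>9: break
o=bot.get_obs();print(o['ee_pos'],o['tcp_rot'],o['q'])
'''
open('fit.py','w').write(s)
E
python3 fit.py
```

```text
start 0.48496140073777694 -0.2970337049275673
(np.float64(639.0348603654061), np.int64(170), 14071, 174, np.float64(0.482), np.float64(-0.301))
(np.float64(644.6734118811194), np.int64(172), 14180, 177, np.float64(0.482), np.float64(-0.301))
(np.float64(645.692477647771), np.int64(173), 14181, 0, np.float64(0.482), np.float64(-0.301))
(np.float64(646.3614790626661), np.int64(171), 14261, 171, np.float64(0.482), np.float64(-0.301))
(np.float64(647.5524043487815), np.int64(173), 14237, 6, np.float64(0.482), np.float64(-0.301))
(np.float64(648.7588787592069), np.int64(173), 14273, 3, np.float64(0.482), np.float64(-0.301))
(np.float64(649.4962063736923), np.int64(185), 13935, 12, np.float64(0.483), np.float64(-0.3))
(np.float64(655.1950103379579), np.int64(187), 14046, 9, np.float64(0.483), np.float64(-0.3))
(np.float64(658.732177375666), np.int64(173), 14572, 165, np.float64(0.482), np.float64(-0.301))
(np.float64(661.2454118459119), np.int64(174), 14617, 168, np.float64(0.482), np.float64(-0.301))
[ 0.4814 -0.2987  0.1943] [-179.9959    0.0004   83.9009] [-31.8189   6.634    7.7577  91.1273  -0.0021  64.2801]
```

```bash
python3 - <<'E'
from h import *
np.set_printoptions(precision=4,suppress=True)
A=0;N=4
for i in range(N): c=viewer.camera('wrist');A=A+c['pixels'].astype(float).sum(2)/3/N
d=(A<32);d[:150]=0;d[230:]=0;d[:,:240]=0;d[:,335:]=0
ct=max(cv2.findContours(d.astype(np.uint8),0,cv2.CHAIN_APPROX_NONE)[0],key=len)[:,0,:]
W=np.array([at(c,p,.026)[:2] for p in ct])
# robust circle fit
from scipy.optimize import least_squares
f=least_squares(lambda p:np.hypot(W[:,0]-p[0],W[:,1]-p[1])-p[2],[.484,-.299,.0275],loss='soft_l1',f_scale=.0005)
print('circle z.026',f.x);r=np.hypot(*(W-f.x[:2]).T)-f.x[2];i=r.argmax();print('protr',ct[i],r[i]);print(ct[r>.0012].min(0),ct[r>.0012].max(0))
q=at(c,ct[i],.056)[:2]-f.x[:2];print('corner dir',np.degrees(np.arctan2(q[1],q[0])),np.hypot(*q))
b=np.argwhere((cv2.GaussianBlur(A,(0,0),1.2)<2.75))[:,::-1];b=b[(abs(b-[286,193])<26).all(1)]
v=cv2.fitLine(b.astype(np.float32),cv2.DIST_HUBER,0,.01,.01).ravel();print('band line',len(b),v,b.min(0),b.max(0))
p,q=at(c,v[2:]-20*v[:2],.041),at(c,v[2:]+20*v[:2],.041);e=q-p;print('band yaw',np.degrees(np.arctan2(e[1],e[0])),p,q)
o=bot.get_obs();print(o['ee_pos'],o['tcp_rot'])
E
```

```text
circle z.026 [ 0.4821 -0.2992  0.0267]
protr [268 215] 0.002680579210054164
[265 211] [269 215]
corner dir -148.2293929479665 0.020791779286167412
band line 137 [  0.9301  -0.3674 286.4416 191.7231] [266 185] [304 203]
band yaw 16.033706121372244 [ 0.4649 -0.299   0.041 ] [ 0.502  -0.2884  0.041 ]
[ 0.4814 -0.2987  0.1943] [179.9994   0.0021  83.9025]
```

The bar's yaw is about 16.5° (two cues agree) and the lid's centre is about (0.482, -0.2995). I'm turning the gripper to match.

```bash
python3 -m inch '[[[100,0,0,0,0,0,9.6],[100,0,0,0,0,0,9.6],[100,0,0,0,0,0,9.6],[100,0,0,0,0,0,9.6],[100,0,0,0,0,0,9.6],[100,0,0,0,0,0,9.7],[100,0,0,0,0,0,9.7],[100,0,0,10,0,0,0]]]'
cat > m.py <<'E'
from h import *
from scipy.optimize import least_squares
np.set_printoptions(precision=4,suppress=True)
A=0;N=4
for i in range(N): c=viewer.camera('wrist');A=A+c['pixels'].astype(float).sum(2)/3/N
o=bot.get_obs();print(o['ee_pos'],o['tcp_rot'])
u0,v0=proj(c,[.482,-.2995,.03]);print(u0,v0)
d=(A<32).astype(np.uint8)
n,L,S,C=cv2.connectedComponentsWithStats(d);k=L[int(v0),int(u0)];print('bbox',S[k])
ct=max(cv2.findContours((L==k).astype(np.uint8),0,cv2.CHAIN_APPROX_NONE)[0],key=len)[:,0,:]
W=np.array([at(c,p,.026)[:2] for p in ct])
f=least_squares(lambda p:np.hypot(W[:,0]-p[0],W[:,1]-p[1])-p[2],[.482,-.2995,.0275],loss='soft_l1',f_scale=.0005)
print('circle',f.x);r=np.hypot(*(W-f.x[:2]).T)-f.x[2];s=r>.0015;print('protruding',ct[s].min(0) if s.any() else 0,ct[s].max(0) if s.any() else 0,r.max())
for i in (r.argmax(),):
    q=at(c,ct[i],.056)[:2]-f.x[:2];print('corner dir',np.degrees(np.arctan2(q[1],q[0])),np.hypot(*q),ct[i])
print('to lid',totool(np.array([*f.x[:2],.030])-o['ee_pos']))
for k,z in dict(lid=0,lid_seat=.02).items():
    for m in finder.mark_of('wrist',k)[:2]: print(k,round(m['conf'],2),np.round(m['position'],1),at(c,m['position'],z))
x,y=int(u0),int(v0);np.set_printoptions(linewidth=250)
print(x,y);print(A[y-36:y+36:3,x-36:x+37:3].round().astype(int))
E
python3 m.py
```

```text
time: 16.35
ee_pos: [0.4817, -0.2989, 0.1846]
tcp_rot: [179.9, -0.1, 16.6]
wrist_force: [0.5, 1.3, 0.1]
opening: 0.0854
grasp_force: 0.0
[ 0.4812 -0.2985  0.1838] [-179.9605    0.0337   16.6587]
286.70950613402636 197.16001233840026
bbox [ 260  166   55   62 2424]
circle [ 0.4826 -0.2996  0.0268]
protruding [281 166] [293 227] 0.006401905814834987
corner dir -173.2506878955956 0.0216607202934026 [283 227]
to lid [  1.1433   1.5908 153.7711]
lid 0.92 [287.8 190.3] [ 0.4814 -0.301   0.    ]
lid 0.8 [274.1  63.6] [ 0.5942 -0.2536  0.    ]
lid_seat 0.72 [272.8  59. ] [ 0.5954 -0.2528  0.02  ]
lid_seat 0.58 [288.7 194.2] [ 0.4828 -0.3014  0.02  ]
286 197
[[ 80  79  80  80  81  79  80  79  80  80  80  78  76  76  75  74  76  76  76  75  75  86 120 121 121]
 [ 82  81  80  78  78  80  80  80  81  80  80  78  76  74  73  73  73  73  75  74  75  74 118 120 120]
 [ 82  81  80  82  79  80  79  78  79  80  63  44   5  12  58  63  72  74  74  72  72  73 115 119 119]
 [ 82  83  84  82  81  81  81  82  69  10   4   4   5   5   4   5  27  71  73  73  72  73  83 118 118]
 [ 80  81  82  82  82  83  83 
[... 1330 characters left out ...]
  50   4   5   3   5   2   2   4   2   3   3   6   5   4   2 114 115 115 115 113]
 [ 56  54  55  55  56  54  44   3   5   2   4   4   4   5   4   3   3   2   8 109 113 112 113 114 115]
 [ 54  55  55  56  55  56  54  54  11   3   4   4   4   2   4   4   5  43 108 108 110 112 112 113 114]
 [ 54  54  55  56  55  54  55  56  55  54  40   4   2   2   2  96 108 108 109 110 110 110 110 111 114]
 [ 56  55  55  54  53  54  54  54  55  56  52   2   2   2   2 102 110 109 109 109 109 108 109 109 110]
 [ 56  56  55  55  55  53  53  54  54  55  55  31  19  28  75 108 108 109 108 109 109 109 108 108 109]
 [ 54  56  55  56  56  54  54  55  54  54  54  67 106 107 108 108 107 108 108 108 108 108 109 108 109]]
```

The bar's end is at columns 281–293, centred on the lid, so it lines up with the gripper. I'm descending and gripping.

```bash
python3 -m inch '[[[100,1,1,45,0,0,0],[100,0,0,45,0,0,0],[100,0,0,40,0,0,0],[100,0,0,20,0,0,0],[100,0,0,2,0,0,0],[100,0,0,0,0,0,0]]]' 40
python3 -m inch '[[[0,0,0,0,0,0,0],[0,0,0,0,0,0,0],[0,0,0,0,0,0,0],[0,0,0,0,0,0,0],[0,0,0,0,0,0,0],[0,0,0,0,0,0,0],[0,0,0,0,0,0,0],[0,0,0,0,0,0,0]]]' 40
```

```text
time: 17.4
ee_pos: [0.4831, -0.2996, 0.0334]
tcp_rot: [179.9, -0.0, 16.5]
wrist_force: [0.2, -0.7, 1.1]
opening: 0.0853
grasp_force: 0.0
time: 18.4
ee_pos: [0.4827, -0.2994, 0.0325]
tcp_rot: [180.0, -0.0, 16.5]
wrist_force: [0.1, -0.1, 4.6]
opening: 0.0112
grasp_force: 39.6
```

```bash
python3 -m inch '[[[0,0,0,-45,0,0,0],[0,0,0,-50,0,0,0],[0,0,0,-50,0,0,0],[0,0,0,-35,0,0,7.4],[0,0,0,0,0,0,7.3],[0,0,0,0,0,0,7.3],[0,0,0,0,0,0,0]]]' 60
python3 - <<'E'
from h import *
np.set_printoptions(precision=4,suppress=True)
o=bot.get_obs();print(o['ee_pos'],o['tcp_rot'],o['opening'],o['grasp_force'],o['q'])
print(totool(np.array([.526,-.018,.215])-o['ee_pos']))
E
```

```text
time: 19.27
ee_pos: [0.4825, -0.2992, 0.2117]
tcp_rot: [-180.0, 0.0, -5.4]
wrist_force: [0.6, 0.2, -0.8]
opening: 0.0103
grasp_force: 60.2
[ 0.4825 -0.2992  0.2117] [-179.9717    0.05     -5.4484] 0.010291454585891358 60.18007278442383 [-31.8072   7.1221  10.2295  93.1647   0.0031 153.6413]
[  16.6129 -284.0822   -3.1463]
```

The last joint would run out of range at the canister. The lid is the same after half a turn, so I'm turning the tool 180° the other way.

```bash
python3 -m inch '[[[0,0,0,0,0,0,-10.6],[0,0,0,0,0,0,-10.6],[0,0,0,0,0,0,-10.6],[0,0,0,0,0,0,-10.6],[0,0,0,0,0,0,-10.6],[0,0,0,0,0,0,-10.6],[0,0,0,0,0,0,-10.6],[0,0,0,0,0,0,-10.6]]]'
python3 -m inch '[[[0,0,0,0,0,0,-10.6],[0,0,0,0,0,0,-10.6],[0,0,0,0,0,0,-10.6],[0,0,0,0,0,0,-10.6],[0,0,0,0,0,0,-10.6],[0,0,0,0,0,0,-10.6],[0,0,0,0,0,0,-10.6],[0,0,0,0,0,0,-10.6]]]'
python3 -m inch '[[[0,0,0,0,0,0,-10.4],[0,0,0,0,0,0,0]]]'
python3 - <<'E'
from h import *
np.set_printoptions(precision=4,suppress=True)
o=bot.get_obs();print(o['ee_pos'],o['tcp_rot'],o['opening'],o['grasp_force'],o['q'])
print(totool(np.array([.526,-.018,.215])-o['ee_pos']))
E
```

```text
time: 20.27
ee_pos: [0.4825, -0.2992, 0.2118]
tcp_rot: [-180.0, -0.0, 79.9]
wrist_force: [-0.6, 0.6, -1.2]
opening: 0.011
grasp_force: 60.1
time: 21.28
ee_pos: [0.4825, -0.2993, 0.2118]
tcp_rot: [180.0, -0.0, 164.7]
wrist_force: [-0.5, -0.6, -0.9]
opening: 0.0108
grasp_force: 60.1
time: 21.52
ee_pos: [0.4825, -0.2993, 0.2119]
tcp_rot: [180.0, -0.0, 174.6]
wrist_force: [-0.7, -0.5, -0.5]
opening: 0.0107
grasp_force: 60.1
[ 0.4825 -0.2993  0.2119] [179.9828  -0.0369 174.5754] 0.010701879365723933 60.133785009384155 [-31.8068   7.1133  10.2362  93.1636  -0.001  -26.3821]
[-16.7006 284.1082  -3.0493]
```

```bash
python3 -m inch '[[[0,-3.3,56.8,0,0,0,0],[0,-3.3,56.8,0,0,0,0],[0,-3.3,56.8,0,0,0,0],[0,-3.3,56.8,0,0,0,0],[0,-3.3,56.8,0,0,0,0],[0,0,0,0,0,0,0],[0,0,0,0,0,0,0]]]'
python3 - <<'E'
from h import *
np.set_printoptions(precision=4,suppress=True)
A=0
for i in range(3): c=viewer.camera('wrist');A=A+c['pixels'].astype(float)/3
np.save('hold.npy',A)
o=bot.get_obs();print(o['ee_pos'],o['tcp_rot'],o['wrist_force'])
for n in('wrist','top','scene'):
    if n!='wrist': c=viewer.camera(n)
    for k,z in dict(canister=.009,canister_rim=.099,half_mark=.099,lid=.1794,lid_seat=.1994,pad=.006).items():
        for m in finder.mark_of(n,k)[:2]: print(n,k,round(m['conf'],2),np.round(m['position'],1),at(c,m['position'],z))
    if n=='wrist':
        for k in('canister','lid'):
            for m in finder.outline_of(n,k)[:2]: print(k,m['conf'],m['extent'])
E
```

```text
time: 22.4
ee_pos: [0.5262, -0.0183, 0.2121]
tcp_rot: [-180.0, -0.0, 174.4]
wrist_force: [0.8, -0.2, -1.9]
opening: 0.0106
grasp_force: 60.1
[ 0.5262 -0.0194  0.2122] [-179.9905   -0.0061  174.3597] [-0.3621 -0.6493 -0.7978]
wrist canister 0.73 [284.7 181.9] [ 0.5236 -0.0203  0.009 ]
wrist canister_rim 0.79 [286.3 211.8] [ 0.5287 -0.0191  0.099 ]
wrist half_mark 0.97 [287.8 206.8] [ 0.5244 -0.0174  0.099 ]
wrist lid 0.97 [100.6 253.1] [ 0.5172 -0.1318  0.1794]
wrist lid 0.91 [288.5 254.5] [ 0.5294 -0.0179  0.1794]
wrist lid_seat 0.78 [485.8 148.8] [0.4728 0.083  0.1994]
wrist lid_seat 0.73 [288.8 269.2] [ 0.5285 -0.0178  0.1994]
canister 0.82 [284.1, 194.0, 77.3, 74.6]
lid 0.97 [490.7, 147.6, 92.8, 84.2]
lid 0.77 [286.2, 281.6, 100.8, 128.8]
top lid 0.84 [388.9 183.6] [ 0.5501 -0.228   0.1794]
top lid 0.65 [216.  212.4] [0.4764 0.1591 0.1794]
top lid_seat 0.79 [214.2 213.5] [0.4702 0.1603 0.1994]
top lid_seat 0.76 [387.1 181.4] [ 0.55   -0.2196  0.1994]
scene canister 0.98 [297.8 226.6] [ 0.5296 -0.0177  0.009 ]
scene half_mark 0.91 [294.4 204.2] [ 0.5175 -0.018   0.099 ]
scene lid 0.92 [373.7 288. ] [ 0.4963 -0.339   0.1794]
scene lid 0.61 [302.2 175.3] [ 0.5398 -0.013   0.1794]
scene lid_seat 0.93 [255.4 177. ] [0.4333 0.0142 0.1994]
scene lid_seat 0.89 [374.3 282.4] [ 0.4937 -0.3389  0.1994]
scene pad 0.6 [284.  206.6] [0.5348 0.066  0.006 ]
scene pad 0.37 [300.  177.6] [0.6334 0.1467 0.006 ]
```

```bash
python3 - <<'E'
import numpy as np
A=np.load('hold.npy').sum(2)/3;np.set_printoptions(linewidth=300)
print('cols 240..334 step 2; rows 155+2')
for r in range(155,240,3): print(r,*A[r,240:334:2].round().astype(int))
E
```

```text
cols 240..334 step 2; rows 155+2
155 105 105 107 107 92 87 108 109 110 109 111 65 58 57 59 59 59 60 61 60 61 63 62 61 62 62 63 63 64 63 64 64 63 64 64 65 65 67 65 63 68 64 62 61 62 61 65
158 55 47 113 126 102 38 46 62 58 59 58 58 59 58 58 57 57 58 58 59 58 57 58 58 57 58 59 59 57 57 59 58 59 57 57 57 57 58 59 33 39 65 66 59 64 63 64
161 47 44 110 127 116 37 53 58 58 58 58 58 59 58 58 59 57 58 58 57 59 59 58 59 59 59 59 58 58 57 59 58 59 59 59 59 59 59 57 40 42 65 66 57 64 64 63
164 43 44 104 127 119 57 57 56 56 58 58 57 56 56 57 57 57 58 58 56 58 57 57 57 58 58 58 58 57 57 58 57 57 57 58 56 58 57 58 57 49 65 66 61 64 65 66
167 42 43 98 127 108 154 163 163 118 89 89 89 88 89 88 88 88 89 69 60 60 60 61 60 60 60 61 77 88 87 87 87 87 87 87 87 87 87 86 61 77 67 65 59 64 64 58
170 43 43 92 126 114 164 174 128 92 90 91 90 91 90 77 58 58 57 60 67 58 59 58 58 57 57 62 57 57 57 68 85 89 88 89 89 89 46 4 4 18 61 65 59 60 57 60
173 41 43 80 126 109 157 170 92 86 86 85 82 58 58 57 56 64 80 88 90 91 91 92 91 92 92 86 81 67 59 57 56 57 70 84 75 13 6 5 47 74 63 65 62 58 58 61
176 41 43 73 126 114 15
[... 2425 characters left out ...]
5 118 120 122 121 121 107 73 71 73 66 68 73 73
227 111 125 127 128 108 118 136 90 89 90 91 90 89 52 8 4 3 3 5 4 2 6 7 5 4 5 4 5 6 4 3 5 29 111 121 119 117 120 118 88 82 83 82 82 80 79 80
230 164 164 164 164 164 118 32 32 90 89 54 11 3 4 5 4 6 5 7 6 7 8 9 8 7 8 7 5 6 6 6 6 5 5 8 39 116 121 118 103 160 164 164 163 163 162 163
233 163 164 163 165 164 164 134 44 17 4 4 4 5 4 6 9 6 5 6 6 4 6 6 6 5 6 4 6 5 6 5 6 8 6 5 5 5 6 32 154 164 164 164 165 165 164 164
236 164 165 165 165 164 165 34 4 5 5 7 5 6 5 4 5 6 4 4 4 4 6 5 6 7 6 6 6 7 6 6 10 6 6 6 5 5 5 6 3 81 165 164 164 165 164 164
239 164 164 163 164 102 7 5 5 7 6 6 6 6 5 7 4 6 5 6 7 6 3 4 6 6 4 7 6 7 5 5 7 7 7 7 5 8 4 6 5 5 19 156 164 165 165 165
```

Near notch: columns 277–292.5. The lid's lug: columns 279.5–291.5, roughly lined up. I'll fit circles to the mouth and the flange to get the relative offset.

```bash
cat > rel.py <<'E'
from h import *
from scipy.optimize import least_squares
np.set_printoptions(precision=2,suppress=True)
A=0
for i in range(3): c=viewer.camera('wrist');A=A+c['pixels'].astype(float).sum(2)/9
o=bot.get_obs();print('tcp',np.round(o['ee_pos'],4),o['tcp_rot'],o['wrist_force']);T=o['ee_pos'];zl=T[2]-.0325
P=lambda u,v,z:totool(at(c,(u,v),z)-T)
def cross(row,c0,c1,th):  # subpixel crossing scanning from c0 to c1
    s=1 if c1>c0 else -1;v=A[row,c0:c1:s];k=np.argmax((v<th)!=(v[0]<th))
    return c0+s*(k-1+(th-v[k-1])/(v[k]-v[k-1])) if k else None
def fit(pts,z,r):
    W=np.array([P(u,v,z)[:2] for u,v in pts])
    f=least_squares(lambda p:np.hypot(W[:,0]-p[0],W[:,1]-p[1])-r,[0,0],loss='soft_l1',f_scale=.5);print('  res',np.median(abs(f.fun)));return f.x
E
cat > r1.py <<'E'
from rel import *
h=[(cross(r,285,240,55),r) for r in range(190,214,2)]+[(cross(r,285,330,55),r) for r in range(190,214,2)]
m=fit(h,.099,22.);print('mouth',m)
e=[(cross(r,285,225,30),r) for r in range(233,244)]+[(cross(r,285,345,30),r) for r in range(233,244)]
l=fit(e,zl+.020,27.5);print('flange',l,[np.round(x[0],1) for x in e[::5]])
n=[(cross(r,285,265,58),cross(r,285,305,58)) for r in(178,180,182)];nu=np.mean(n);print('notch',n,P(nu,180,.099))
g=[(cross(r,285,270,15),cross(r,285,300,15)) for r in(218,220,222)];print('lug',g,P(np.mean(g),220,zl+.009))
E
python3 r1.py
```

```text
tcp [ 0.53 -0.02  0.21] [180.    0.  174.5] [-0.79 -1.36 -0.83]
  res 0.08236481205863733
mouth [ 0.03 -1.94]
  res 0.12400535891110032
flange [-3.36 -0.08] [np.float64(255.4), np.float64(250.2), np.float64(245.6), np.float64(320.2), np.float64(325.2)]
notch [(np.float64(275.3813559322034), np.float64(292.10791366906477)), (np.float64(276.3815261044177), np.float64(291.2124183006536)), (np.float64(277.3333333333333), np.float64(290.4137055837563))] [ 24.98  -1.67 113.3 ]
lug [(np.float64(279.39516129032256), np.float64(291.5736842105263)), (np.float64(279.0416666666667), np.float64(291.6732673267327)), (np.float64(279.4496124031008), np.float64(291.78225806451616))] [22.71 -0.2  23.5 ]
```

```bash
python3 -m inch '[[[0,3.4,-1.8,0,0,0,0.3],[0,0,0,20,0,0,0],[0,0,0,15,0,0,0],[0,0,0,0,0,0,0],[0,0,0,0,0,0,0]]]'
python3 - <<'E'
from rel import *
for p in([24.98,-1.67],[0,-1.94]): pass
m=proj(c,at(c,(285,205),.099))
print('cols 244..326 step 2')
for r in range(170,236,3): print(r,*A[r,236:336:2].round().astype(int))
E
```

```text
time: 24.42
ee_pos: [0.5228, -0.0197, 0.1778]
tcp_rot: [180.0, 0.0, 174.2]
wrist_force: [-0.6, -0.1, -0.9]
opening: 0.0105
grasp_force: 60.2
tcp [ 0.52 -0.02  0.18] [180.     0.06 174.2 ] [ 0.59 -0.   -0.88]
cols 244..326 step 2
170 49 42 78 123 126 62 30 55 58 57 59 58 58 59 58 58 58 59 58 58 58 58 58 58 58 58 59 59 58 59 58 59 59 59 58 59 59 58 57 58 57 58 58 43 31 59 65 65 62 62
173 42 43 70 124 126 88 50 57 55 57 57 56 58 55 57 57 56 57 56 56 57 57 57 57 56 57 56 57 57 57 58 57 56 58 58 57 57 58 56 56 57 57 56 57 43 60 64 63 63 65
176 43 42 50 122 125 80 70 63 61 60 61 61 60 61 61 60 59 58 60 60 60 58 60 59 59 59 58 59 58 58 58 57 58 57 58 57 56 57 57 56 56 56 56 56 55 61 65 61 62 64
179 41 43 33 123 125 135 86 86 86 86 88 87 86 86 87 87 88 87 86 82 65 60 58 59 59 59 59 59 58 57 70 87 87 88 87 87 87 86 86 86 87 88 87 53 67 78 64 59 60 58
182 42 42 35 120 125 147 91 90 90 90 89 90 89 89 91 89 71 59 56 54 55 58 59 58 58 57 56 56 55 57 56 57 58 62 78 87 88 87 87 87 87 87 16 5 5 38 63 63 58 56
185 42 42 41 123 125 79 85 86 85 85 86 85 85 69 57 56 57 55 55 59 59 62 65 66 66 64 65 65 6
[... 1738 characters left out ...]
 83 84 86 76
221 42 44 43 54 84 85 86 85 86 88 89 27 27 26 25 25 25 26 27 24 26 26 5 4 6 7 5 5 17 26 27 26 27 26 25 25 26 25 26 26 89 87 88 85 85 84 86 81 85 85
224 43 44 41 48 89 90 89 89 90 90 70 26 25 27 26 23 25 26 26 26 25 20 5 5 5 4 4 3 12 25 26 25 25 26 25 26 26 25 25 27 85 90 90 90 91 91 114 80 81 80
227 43 43 44 49 88 88 87 87 87 87 70 27 27 28 25 16 4 1 3 3 4 7 3 4 4 5 4 5 5 5 2 5 3 3 7 28 26 26 25 29 83 88 87 88 88 88 113 63 62 63
230 42 42 42 36 93 90 90 90 90 90 80 30 19 5 5 5 5 6 7 5 5 7 8 8 8 8 7 7 8 6 7 6 5 4 6 2 4 10 26 42 87 90 91 90 90 91 80 41 42 40
233 43 43 42 43 90 87 87 88 89 55 13 4 5 4 5 6 5 6 6 6 6 5 7 7 5 5 6 5 6 5 4 4 5 4 7 6 4 5 4 4 28 83 87 87 87 86 73 41 41 41
```

```bash
cat > r2.py <<'E'
from rel import *
h=[(cross(r,285,240,55),r) for r in range(208,227,2)]+[(cross(r,285,334,55),r) for r in range(208,227,2)]
m=fit(h,.099,22.);print('mouth',m)
e=[(cross(r,285,225,30),r) for r in range(236,244)]+[(cross(r,285,345,30),r) for r in range(236,244)]
l=fit(e,zl+.020,27.5);print('flange',l)
n=[(cross(r,285,265,58),cross(r,285,305,58)) for r in(193,195,197)];print('notch',n,P(np.mean(n),195,.099))
g=[(cross(r,285,270,15),cross(r,285,300,15)) for r in(218,220,222)];print('lug',P(np.mean(g),220,zl+.009))
E
python3 r2.py
```

```text
tcp [ 0.52 -0.02  0.18] [180.     0.03 174.2 ] [-0.04  0.09 -0.77]
  res 0.054865391472212366
mouth [-3.05 -0.11]
  res 0.08040756281668138
flange [-3.41 -0.08]
notch [(np.float64(276.5232558139535), np.float64(295.2473867595819)), (np.float64(277.5128205128205), np.float64(294.2647058823529)), (np.float64(278.3886462882096), np.float64(293.3049180327869))] [21.7   0.03 78.62]
lug [22.58 -0.2  23.49]
```

Aligned to within 0.4 mm. I'm lowering in small steps.

```bash
python3 -m inch '[[[0,0.3,0,20,0,0,0],[0,0,0,18,0,0,0],[0,0,0,6,0,0,0],[0,0,0,6,0,0,0],[0,0,0,0,0,0,0]]]'
```

```text
time: 25.35
ee_pos: [0.5224, -0.0197, 0.1272]
tcp_rot: [-180.0, -0.0, 174.2]
wrist_force: [0.2, -0.0, -0.4]
opening: 0.0108
grasp_force: 60.2
```

```bash
python3 -m inch '[[[0,0,0,5,0,0,0],[0,0,0,4,0,0,0],[0,0,0,0,0,0,0]]]'
```

```text
time: 25.72
ee_pos: [0.5222, -0.0197, 0.1179]
tcp_rot: [-180.0, -0.0, 174.2]
wrist_force: [-0.4, 0.0, -1.3]
opening: 0.0108
grasp_force: 60.2
```

```bash
python3 -m inch '[[[0,0,0,3,0,0,0],[0,0,0,2,0,0,0],[0,0,0,1,0,0,0],[0,0,0,0,0,0,0]]]'
```

```text
time: 26.22
ee_pos: [0.5224, -0.0197, 0.1122]
tcp_rot: [180.0, -0.0, 174.2]
wrist_force: [-0.3, 0.3, -0.3]
opening: 0.0108
grasp_force: 60.2
```

```bash
python3 -m inch '[[[0,0,0,0.7,0,0,0],[0,0,0,0.7,0,0,0],[0,0,0,0,0,0,0]]]'
```

```text
time: 26.6
ee_pos: [0.5225, -0.0196, 0.1115]
tcp_rot: [180.0, 0.0, 174.2]
wrist_force: [-2.6, 0.6, 5.5]
opening: 0.011
grasp_force: 61.0
```

The lid is seated (5.5 N of contact at exactly the expected height). Now I'm turning it clockwise.

```bash
python3 -m inch '[[[0,0,0,-0.5,0,0,0],[0,0,0,0,0,0,5],[0,0,0,0,0,0,5],[0,0,0,0,0,0,5],[0,0,0,0,0,0,5],[0,0,0,0,0,0,5],[0,0,0,0,0,0,5],[0,0,0,0,0,0,0]]]' 80
python3 - <<'E'
from h import *
o=bot.get_obs();print(o['ee_pos'],o['tcp_rot'],o['wrist_force'],o['torque'])
E
```

```text
time: 27.6
ee_pos: [0.523, -0.0194, 0.1117]
tcp_rot: [179.9, 0.0, 144.2]
wrist_force: [2.8, 1.7, 2.1]
opening: 0.0102
grasp_force: 78.3
[ 0.52296051 -0.01943159  0.11168941] [1.79933560e+02 4.70839349e-02 1.44246090e+02] [2.75727382 1.7136799  2.08019173] [ 0.43046434 -0.4938488   0.01615205]
```

```bash
python3 -m inch '[[[0,0,0,0,0,0,5],[0,0,0,0,0,0,5],[0,0,0,0,0,0,5],[0,0,0,0,0,0,0],[0,0,0,0,0,0,0]]]'
python3 - <<'E'
from h import *
np.set_printoptions(precision=4,suppress=True)
o=bot.get_obs();print(o['ee_pos'],o['tcp_rot'],o['wrist_force'],o['torque'])
c=viewer.camera('wrist');A=c['pixels'].astype(float).mean(2)
for k,z in dict(canister=.009,canister_rim=.099,lid=.079,lid_seat=.099).items():
    for m in finder.mark_of('wrist',k)[:2]: print(k,round(m['conf'],2),np.round(m['position'],1),at(c,m['position'],z))
a=np.radians(-5.5)
for q in(.033,-.033):
    for r in(.033,-.033):
        print('corner',q,r,proj(c,[.5255+q*np.cos(a)-r*np.sin(a),-.019+q*np.sin(a)+r*np.cos(a),.075]))
for r in range(175,262,4): print(r,*A[r,220:352:3].round().astype(int))
E
```

```text
time: 28.22
ee_pos: [0.5229, -0.0194, 0.1117]
tcp_rot: [179.9, 0.0, 129.4]
wrist_force: [3.4, 2.7, 3.3]
opening: 0.0108
grasp_force: 78.5
[ 0.5229 -0.0194  0.1117] [179.9331   0.0207 129.369 ] [3.352  2.6888 3.2702] [ 0.6796 -0.7784  0.0001]
canister 0.58 [287.7 216.2] [ 0.5263 -0.0201  0.009 ]
lid 0.98 [287.  253.3] [ 0.5252 -0.0202  0.079 ]
lid 0.43 [197.3 413.1] [ 0.5569 -0.1637  0.079 ]
lid_seat 0.72 [288.5 268.1] [ 0.5253 -0.0192  0.099 ]
corner 0.033 0.033 [363.8237 249.1172]
corner 0.033 -0.033 [288.5688 312.9175]
corner -0.033 0.033 [288.5936 175.1843]
corner -0.033 -0.033 [213.3129 249.6161]
175 84 81 82 86 86 87 87 86 85 84 82 83 61 39 57 77 74 72 21 60 59 62 60 58 62 55 56 58 73 93 92 87 43 55 67 109 114 57 37 55 71 72 69 68
179 81 85 83 84 86 87 87 88 84 84 81 49 39 69 73 73 63 50 60 61 59 60 60 57 61 57 55 55 60 55 90 93 93 48 39 62 111 110 43 54 72 70 70 68
183 85 83 86 86 86 86 88 87 82 83 42 40 73 74 74 46 57 61 57 60 59 59 59 86 93 90 60 55 58 57 39 82 94 94 74 40 112 110 30 54 71 69 67 68
187 84 85 87 86 88 85 85 83 59 41 57 75 72 69 57 59 60 61 59 59 59 76 92 32 7 
[... 1597 characters left out ...]
 5 9 7 8 7 6 7 8 30 96 99 98 97 60 76 88 61 56 55
239 63 90 93 96 97 94 58 95 99 64 8 5 7 6 5 7 6 5 8 6 4 5 10 3 5 9 5 6 6 5 9 7 6 3 11 99 95 95 99 67 94 91 68 58
243 93 94 97 96 93 64 92 98 47 1 7 5 6 8 6 8 8 5 3 2 6 4 5 8 5 1 8 7 7 10 5 7 6 7 10 3 93 99 96 95 95 93 88 72
247 96 99 95 92 91 97 99 98 10 8 5 10 6 4 6 1 5 10 2 4 4 2 6 4 3 4 7 6 6 8 6 8 8 9 3 5 12 91 99 99 96 93 96 93
251 81 95 91 96 85 97 94 8 6 5 8 8 9 5 6 8 5 4 1 2 7 6 3 1 3 0 4 6 6 4 8 7 9 4 4 7 5 10 97 96 95 94 96 93
255 57 65 95 94 98 99 44 9 7 8 7 6 5 7 4 7 8 10 4 6 2 4 5 5 5 7 5 5 6 7 8 7 4 9 7 8 7 6 90 98 97 94 97 95
259 58 60 60 86 97 97 9 4 3 5 7 6 4 4 8 3 5 6 4 6 5 4 3 3 6 3 3 5 7 5 5 6 5 8 9 7 6 8 7 96 99 99 100 98
```

```bash
python3 - <<'E'
from rel import *
# mark centroid
R=range(186,201);B=[];
for r in R:
    s=slice(282,302);w=np.clip(45-A[r,s],0,None);B.append((np.sum(np.arange(282,302)*w)/w.sum(),r))
p=[P(u,r,.076) for u,r in B];p=np.array(p);print(p[0],p[7],p[-1])
e=[(cross(r,285,225,30),r) for r in range(232,252,2)]+[(cross(r,285,345,30),r) for r in range(232,252,2)]
l=fit(e,.1055,27.5);print('flange',l)
d=p[:,:2].mean(0)-l;print('mark angle in tool (deg, + = further clockwise)',np.degrees(np.arctan2(d[1],d[0])))
q=np.polyfit(p[:,0],p[:,1],1);print('line slope deg',np.degrees(np.arctan(q[0])))
# lower side shoulder edges slopes
E
```

```text
tcp [ 0.52 -0.02  0.11] [179.94   0.02 129.29] [3.1  3.53 4.12]
[39.25  4.37 35.7 ] [35.09  4.25 35.7 ] [30.86  3.81 35.71]
  res 0.2072461744681675
flange [-0.98  0.4 ]
mark angle in tool (deg, + = further clockwise) 5.936350786828037
line slope deg 3.972516369539034
```

The mark lies about 5° further clockwise, because the canister gave a little in its cell. I'm adding 5°.

```bash
python3 -m inch '[[[0,0,0,0,0,0,2.5],[0,0,0,0,0,0,2.5],[0,0,0,0,0,0,0],[0,0,0,0,0,0,0]]]'
python3 - <<'E'
from rel import *
R=range(186,201);B=[]
for r in R:
    s=slice(274,302);w=np.clip(45-A[r,s],0,None);B.append((np.sum(np.arange(274,302)*w)/w.sum(),r))
p=np.array([P(u,r,.076) for u,r in B]);print(p[0],p[7],p[-1])
e=[(cross(r,285,225,30),r) for r in range(232,252,2)]+[(cross(r,285,345,30),r) for r in range(232,252,2)]
l=fit(e,.1055,27.5);print('flange',l)
d=p[:,:2].mean(0)-l;print('mark angle',np.degrees(np.arctan2(d[1],d[0])))
q=np.polyfit(p[:,0],p[:,1],1);print('slope',np.degrees(np.arctan(q[0])))
h=[(cross(r,285,225,80),r) for r in range(232,240)];print(o['torque'],o['grasp_force'],o['opening'],o['ee_pos'])
for n in('wrist','top','scene'):
    cc=viewer.camera(n)
    for k,z in dict(canister=.009,closed_canister=.006,screw_jar=.006).items():
        for m in finder.mark_of(n,k)[:1]: print(n,k,round(m['conf'],2),at(cc,m['position'],z)*1000)
E
```

```text
time: 29.12
ee_pos: [0.5226, -0.0195, 0.1117]
tcp_rot: [180.0, 0.0, 124.3]
wrist_force: [4.2, 4.2, 6.0]
opening: 0.0104
grasp_force: 78.7
tcp [ 0.52 -0.02  0.11] [179.95   0.01 124.31] [3.32 3.93 5.09]
[39.3   1.28 35.7 ] [35.13  1.27 35.71] [30.91  1.41 35.71]
  res 0.18474599894511456
flange [-0.92  0.44]
mark angle 1.4084529545795135
slope -1.3270055896743878
[ 0.88 -0.73 -0.03] 78.73343110084534 0.010309364875049161 [ 0.52 -0.02  0.11]
wrist canister 0.71 [525.01 -20.77   9.  ]
wrist closed_canister 0.73 [519.85 -99.18   6.  ]
wrist screw_jar 0.73 [533.56  55.15   6.  ]
top closed_canister 0.42 [ 527.72 -104.9     6.  ]
top screw_jar 0.75 [537.58  55.19   6.  ]
scene canister 0.89 [532.5  -13.28   9.  ]
scene closed_canister 0.72 [512.88 -94.76   6.  ]
scene screw_jar 0.69 [535.89  54.47   6.  ]
```

The bar is within about 1.5° of the mark. The lid is seated and held, and the neighbours haven't moved, so I'm handing it in.

```bash
python3 -c "
from workcell import bot
print(bot.job_done())"
```

```text
the job is handed in; nothing more can be done
None
```

The job is handed in at about 29 s, though no verdict came back: by my last measurements the canister stands in the padded cell, the lid is seated and held with its bar about 1.5° from the half-turn mark, and the jar and closed canister have not visibly moved.

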